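# Sort loose crate boards onto their stacks

## Task

Four pine boards for small crates are still lying loose on the bench: lay each one flat on top of the stack of boards of its own length and width, squared up with the stack so that ends and edges line up. Leave the stacks standing where they are, and leave the notched offcut and the sanding block alone.

Things in the scene. Friction and masses are not known exactly. Their poses are not given: they have to be found in the camera images.
- side_board: loose long wide pine board, 180 x 60 x 18 mm, lying flat on the bench. Origin at its centre (9 mm above the bench when flat); x along its length, y across its width, z up
- slat_board: loose long narrow pine board, 180 x 36 x 18 mm, lying flat on the bench. Origin at its centre (9 mm above the bench when flat); x along its length, y across its width, z up
- end_board: loose short wide pine board, 100 x 60 x 18 mm, lying flat on the bench. Origin at its centre (9 mm above the bench when flat); x along its length, y across its width, z up
- cleat_board: loose short narrow pine board, 100 x 36 x 18 mm, lying flat on the bench. Origin at its centre (9 mm above the bench when flat); x along its length, y across its width, z up
- side_stack: stack of 4 long wide pine boards, each 180 x 60 x 18 mm, lying one on another, 72 mm high in all; it holds together and behaves as one loose block of about 0.37 kg on the bench. Origin at the centre of its top face; x along its length, y across its width, z up
- slat_stack: stack of 3 long narrow pine boards, each 180 x 36 x 18 mm, lying one on another, 54 mm high in all; it holds together and behaves as one loose block of about 0.17 kg on the bench. Origin at the centre of its top face; x along its length, y across its width, z up
- end_stack: stack of 3 short wide pine boards, each 100 x 60 x 18 mm, lying one on another, 54 mm high in all; it holds together and behaves as one loose block of about 0.16 kg on the bench. Origin at the centre of its top face; x along its length, y across its width, z up
- cleat_stack: stack of 4 short narrow pine boards, each 100 x 36 x 18 mm, lying one on another, 72 mm high in all; it holds together and behaves as one loose block of about 0.12 kg on the bench. Origin at the centre of its top face; x along its length, y across its width, z up
- offcut: scrap of the same pine, 100 x 60 x 18 mm over all with one corner, 45 x 32 mm, sawn out so that it is L-shaped; loose. Origin at the centre of the 100 x 60 mm outline, 9 mm above the bench; x along its length, the notch towards +x and +y. Not to be moved
- sanding_block: wooden sanding block with rounded top and a cork sole, 110 x 50 x 32 mm, loose, lying nearer the robot to its left. Origin at the centre of its underside; x along its length. Not to be moved. (A pencil and a try square lie at the far edge of the bench, beyond x = 0.72, out of the way.)
Not all that is in view belongs to the job. Leave any green look-alike of the side_board alone.

How it is judged:
By the outcome, as a careful person would: the job done as asked, in the order asked, and still so for the second after the job is handed in, with the robot touching nothing.
It also fails if it takes over 115 s, if anything falls off the work surface, if the arm or the gripper's body presses on something with over 40 N, if the wrist force passes 120 N, or if a joint passes its speed limit or range.

## Robot

A 6-joint arm with a two-finger parallel gripper is mounted at the origin on the work surface. World frame = base frame: x ahead of the robot, y to its left, z up, the work surface at z = 0. Lengths are in m, angles in rad, forces in N, time in s.
With the tool pointing down it reaches from about 0.4 to 0.925 m from the base axis. Payload 3.4 kg.
Tool frame: the origin (TCP) lies between the finger pads; the fingertips stand 19 mm ahead of it and the grasp point (between the pads) is the TCP; z points along the fingers, y is the direction in which the jaws open and shut (so a half turn about z gives the same grasp; the last joint's range is limited). The gripper opens to 85 mm and grips with 20 to 120 N. Pads are 22 mm wide; open, the fingers measure 114 mm over their backs; the gripper's body (76 mm by 85 mm) begins 54 mm behind the grasp point. The pads swing forward as they close: fully open they stand 13 mm farther back than shut.
Start: joints at [-1.373, 0.307, 1.506, -0, 1.328, -0.073], TCP at [0.154, -0.554, 0.229] pointing down, gripper open.
Joint ranges: [-3.12, 3.12], [-1.05, 2.28], [0.14, 2.33], [-1.42, 4.57], [0.1, 2.73], [-2.68, 2.68]. Speed limits (rad/s): [2.57, 2.57, 3.14, 3.14, 3.14, 3.14].

## Interface

Orientations are given as a unit quaternion [x, y, z, w].
In Python, from bench import monitor, cams, workorder gives the robot as it stands.
- The arm moves only by the tool jog_arm, never from a script. Its argument "rows" is one flat list of numbers, 7 for each row, row after row: the shift along the tool's x, y, z in mm, then the turn, a rotation vector about the tool's x, y, z in degrees, then the opening, from 0 (shut) to 1 (fully open). In form: [x, y, z, rx, ry, rz, gripper, x, y, z, rx, ry, rz, gripper, ...]. A call has 1 to 8 rows; each row is the pose to reach, as a shift and turn from the pose commanded when the call began, along the tool's axes at that moment; what a row does not reach only later rows make up. A row lasts 1/8 s, in which the tool goes at most 62.5 mm and 10.7 degrees, less where a joint would pass 70% of its speed; a pose out of reach is approached as far as the arm can. A call with a gripper value outside its range is refused whole. The fingers move at their own pace and stop on an object; "squeeze" is the grip in N (left out, the last holds). Time passes only in rows, so rows that repeat a pose let the fingers close. It gives the time, the measured TCP pose, the force and the opening at its end, in the units of the state.
- monitor.sense(): the state, without advancing time (a new reading comes with each control period).
- cams.read_camera(name): name is "side" or "top" or "wrist"; returns (picture, depth): 400x640x3 uint8, red, green, blue; 400x640 float32, m along the optical axis (not along the pixel's ray), 0 where there is no reading.
- cams.camera_model(name): a dict with "fx", "fy", "cx", "cy" (pixels), "k1" (the pictures are not rectified: a ray, as slopes to the right and down, at radius r is drawn at 1 + k1 r^2 times it, then the intrinsics apply), "origin" and "rotation" of the camera in the world. Camera axes: x right, y down, z forward; pixel columns grow to the right and rows downward; lengths in m; the calibration is good to about 2 mm. A picture is of the moment at which its call begins: read the wrist's pose just before it. camera_model takes no time and is no camera call; for the wrist camera it gives the pose at the moment of the call.
- workorder.close_job(): hands the job in, once; it reports no verdict.
The state is a dict: "clock": time; "q": joint angles; "joint_vel": joint speeds; "effort": joint torques, N m; "tool_pos": TCP position; "eef_rot": TCP orientation; "force": force on the tool from outside, world axes, zero at the start; "ft_torque": the same for the moment, N m; "grip_width": finger opening in m.
Only numpy, scipy, OpenCV 4.12 (cv2) and the standard library are available. Lean on these libraries where they do the work, as an engineer would, in place of code of your own. Each camera call takes 0.05 s, during which the arm holds its last target.

## Working session

There is one attempt and no reset: what is moved stays moved. The work goes in short steps, Python scripts to look and compute and a tool call to move; the robot and the scene stay as the last step left them, time stands still between calls to the robot, and variables do not carry over. Pictures are saved under pics/ and viewed, and the job is handed in when it is done.

Besides the shell and the picture viewer there is one more tool, called as name(argument=value, ...) on one line, values as JSON. jog_arm: Moves the arm, as the interface text tells. Its arguments: {"type":"object","properties":{"rows":{"type":"array"},"squeeze":{"type":"number"}},"required":["rows"]}

```bash
ls; mkdir -p pics; python3 - <<'E'
from bench import monitor, cams
import cv2,numpy as np
print(monitor.sense())
for n in ("top","side","wrist"):
    m=cams.camera_model(n); print(n,m)
    p,d=cams.read_camera(n)
    cv2.imwrite(f"pics/{n}0.png",p[:,:,::-1]); np.savez(f"{n}0.npz",p=p,d=d,**{k:np.array(v) for k,v in m.items()})
E
```

```text
pics
{'clock': 0.0, 'q': array([-1.37251467e+00,  3.07551748e-01,  1.50770621e+00, -1.85492781e-05,
        1.32839814e+00, -7.35065430e-02]), 'joint_vel': array([-0.00136992, -0.00053273,  0.00122726,  0.00030312,  0.00023509,
       -0.00045443]), 'effort': array([ 1.86963753e-04, -4.57554638e+01, -2.51919097e+01,  6.08038454e-05,
        1.33004860e-02, -1.20424204e-05]), 'tool_pos': array([ 0.15418476, -0.55319189,  0.22798084]), 'eef_rot': array([ 9.90779768e-01,  1.35478363e-01, -7.33085076e-05, -1.02915295e-03]), 'force': array([ 0.7356746 , -0.02427876, -0.08963065]), 'ft_torque': array([-0.01918106, -0.0246817 , -0.00844665]), 'grip_width': 0.08512777899009734}
top {'fx': 465.7300984387893, 'fy': 465.7300984387893, 'cx': 312.75063716487597, 'cy': 198.83323557904504, 'k1': -0.045750522670253785, 'origin': array([0.19151517, 0.03661075, 1.72471131]), 'rotation': array([-0.69855171,  0.71024214, -0.05478738,  0.06767539])}
side {'fx': 403.8442116102422, 'fy': 403.8442116102422, 'cx': 321.95169305942557, 'cy': 201.99383829357234, 'k1': 0.009261881796281521, 'origin': array([-0.23499622,  0.79797632,  1.03266607]), 'rotation': array([-0.32841579,  0.8564044 , -0.36777215,  0.15316072])}
wrist {'fx': 277.3849673296856, 'fy': 277.3849673296856, 'cx': 320.5578612811273, 'cy': 195.13770583002434, 'k1': -0.03840383298646945, 'origin': array([ 0.22867592, -0.53272167,  0.37330585]), 'rotation': array([ 0.78708937, -0.59766546, -0.09273675,  0.1211867 ])}
```

View pics/top0.png

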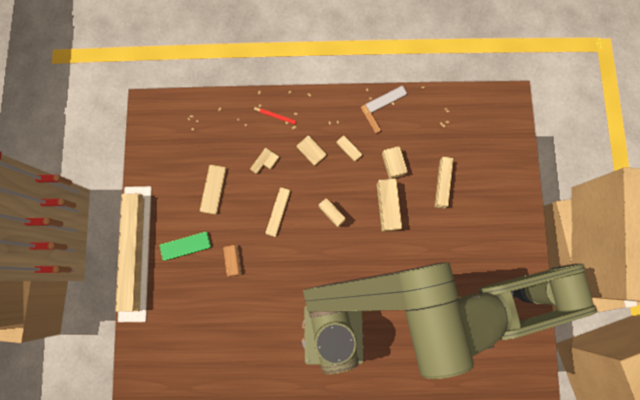

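View pics/side0.png

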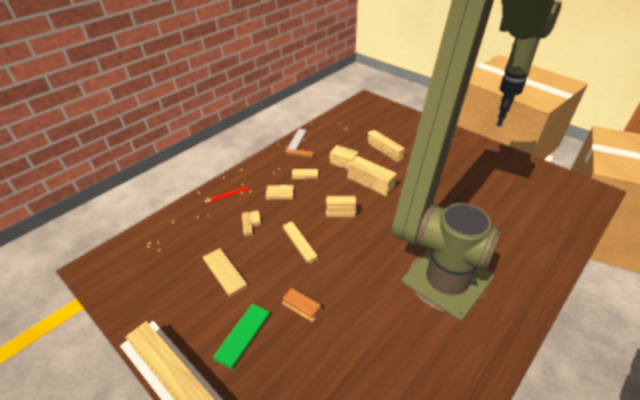

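View pics/wrist0.png

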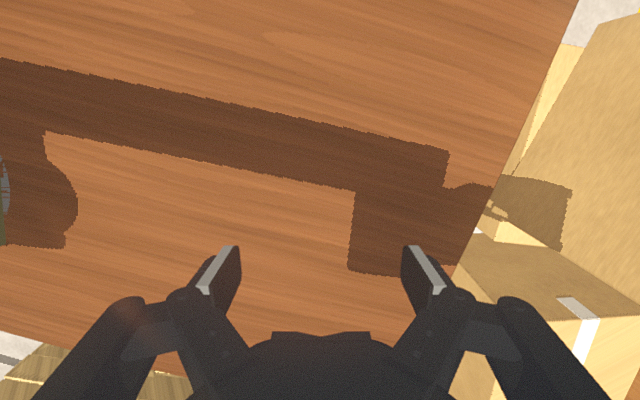

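```bash
cat > h.py <<'E'
import numpy as np,cv2
from scipy.spatial.transform import Rotation as R
def load(n):
    z=np.load(n); return {k:z[k] for k in z.files}
def rays(z,uv):
    K=np.array([[z['fx'],0,z['cx']],[0,z['fy'],z['cy']],[0,0,1]],float)
    p=cv2.undistortPoints(np.asarray(uv,float).reshape(-1,1,2),K,np.array([float(z['k1']),0,0,0])).reshape(-1,2)
    return np.c_[p,np.ones(len(p))]
def cloud(z):
    h,w=z['d'].shape; v,u=np.mgrid[:h,:w]
    c=rays(z,np.c_[u.ravel(),v.ravel()])*z['d'].reshape(-1,1)
    P=R.from_quat(z['rotation']).apply(c)+z['origin']
    return P.reshape(h,w,3)
def onplane(z,uv,h):
    d=R.from_quat(z['rotation']).apply(rays(z,uv)); o=z['origin']
    return o+d*((h-o[2])/d[:,2])[:,None]
def mask(p,lo=(15,40,120),hi=(32,150,255)):
    return cv2.inRange(cv2.cvtColor(p,cv2.COLOR_RGB2HSV),lo,hi)
def snap(n,tag):
    from bench import cams,monitor
    m=cams.camera_model(n); p,d=cams.read_camera(n)
    cv2.imwrite(f"pics/{tag}.png",p[:,:,::-1]); np.savez(f"{tag}.npz",p=p,d=d,**{k:np.array(v) for k,v in m.items()})
    return load(f"{tag}.npz")
E
python3 - <<'E'
from h import *
z=load('top0.npz'); P=cloud(z)
hsv=cv2.cvtColor(z['p'],cv2.COLOR_RGB2HSV)
for u,v in [(213,189),(278,212),(311,151),(349,148),(332,212),(394,161),(390,205),(444,182),(350,320-60),(232,260),(186,245),(240,200)]: print(u,v,P[v,u].round(4),hsv[v,u])
m=(P[...,2]>.010)&(P[...,2]<.12)&(P[...,0]>.2)&(P[...,0]<.9)&(abs(P[...,1])<.7)
n,l,s,c=cv2.connectedComponentsWithStats(m.astype(np.uint8))
for i in range(1,n):
    if s[i,4]<80: continue
    q=P[l==i]; top=np.percentile(q[:,2],85); t=q[q[:,2]>top-.008]
    r=cv2.minAreaRect((t[:,:2]*1000).astype(np.float32))
    print(c[i].round(),s[i,4],'top',round(top,4),np.array(r[0]).round(1),np.array(r[1]).round(1),round(r[2],1))
E
```

```text
213 189 [0.5347 0.4395 0.0203] [ 19  98 242]
278 212 [0.4435 0.1952 0.0181] [ 19  93 255]
311 151 [0.6744 0.0695 0.0199] [ 19  98 242]
349 148 [ 0.6843 -0.0748  0.0164] [ 19  95 251]
332 212 [ 0.4329 -0.0037  0.0668] [ 19  95 254]
394 161 [ 0.6193 -0.236   0.0593] [ 19  95 251]
390 205 [ 0.4542 -0.2125  0.0693] [ 19  97 248]
444 182 [ 0.5366 -0.4141  0.0616] [ 19  97 248]
350 260 [ 2.633e-01 -6.750e-02  2.000e-04] [ 11 152 134]
232 260 [0.2683 0.3611 0.0349] [ 14 140 222]
186 245 [0.3264 0.5362 0.0176] [ 65 132 201]
240 200 [ 0.4949  0.341  -0.0022] [ 11 153 133]
[375. 111.] 305 top 0.0199 [ 831.2 -211.5] [119.8 145. ] 27.9
[311. 150.] 412 top 0.0233 [680.4  70.2] [100.7  60.7] 41.0
[349. 148.] 250 top 0.023 [684.7 -71.5] [98.3 37.2] 42.5
[264. 160.] 314 top 0.0232 [635.1 248.8] [61.8 99.9] 54.6
[390. 190.] 1517 top 0.0745 [ 459.6 -210.3] [180.8  61.1] 4.0
[444. 182.] 610 top 0.0575 [ 541.5 -419.1] [ 37.8 178.7] 80.3
[213. 189.] 716 top 0.0229 [537.1 441.9] [ 58.3 179.5] 79.7
[277. 212.] 465 top 0.0229 [447.4 198.1] [ 36.8 179.1] 72.3
[331. 212.] 322 top 0.0757 [435.6  -0.6] [100.   36.1] 42.3
[185. 246.] 787 top 0.0223 [324.8 541.7] [ 60.7 183.8] 15.0
[231. 260.] 396 top 0.0357 [269. 367.] [107.8  45.7] 9.1
```

```bash
cat >> h.py <<'E'
def tool(psi): # tool down, x axis at yaw psi deg
    c,s=np.cos(np.radians(psi)),np.sin(np.radians(psi))
    return R.from_matrix(np.array([[c,s,0],[s,-c,0],[0,0,-1]]))
def rel(x,y,z,psi):
    from bench import monitor
    s=monitor.sense(); c=R.from_quat(s['eef_rot'])
    d=c.inv().apply(np.array([x,y,z])-s['tool_pos'])*1000
    r=(c.inv()*tool(psi)).as_rotvec(degrees=True)
    m=c.as_matrix()
    print('t',round(s['clock'],2),'at',s['tool_pos'].round(4),'psi',np.degrees(np.arctan2(m[1,0],m[0,0])).round(2),'tilt',np.degrees(m[:2,2]).round(2),'F',s['force'].round(1),'w',round(s['grip_width'],4))
    print('ROW',d.round(1),r.round(2))
E
python3 - <<'E'
from h import *
rel(.46,-.21,.262,4)
z=load('wrist0.npz'); print(tool(15.6).inv().apply(R.from_quat(z['rotation']).as_matrix().T).T)
z=load('top0.npz'); P=cloud(z)
# end stack only
m=(P[...,2]>.045)&(P[...,2]<.064)&(P[...,0]>.56)&(P[...,0]<.7)&(P[...,1]<-.15)&(P[...,1]>-.32)
r=cv2.minAreaRect((P[m][:,:2]*1000).astype(np.float32));print(r)
E
```

```text
t 0.15 at [ 0.1542 -0.5534  0.2282] psi 15.58 tilt [-0.02  0.09] F [-0.7  0.7  0.8] w 0.0855
ROW [ 386.7 -248.7  -33.4] [-0.09  0.   11.58]
[[-5.48022444e-04 -9.53428006e-01 -3.01620185e-01]
 [ 9.99999216e-01 -1.82869865e-04 -1.23887187e-03]
 [ 1.12601790e-03 -3.01620628e-01  9.53427359e-01]]
((622.7079467773438, -239.71876525878906), (101.49529266357422, 62.32506561279297), 15.043954849243164)
```

jog_arm(rows=[347,-249,-33,0,0,11.6,1,347,-249,-33,0,0,11.6,1,347,-249,-33,0,0,11.6,1,347,-249,-33,0,0,11.6,1,347,-249,-33,0,0,11.6,1,347,-249,-33,0,0,11.6,1,347,-249,-33,0,0,11.6,1,347,-249,-33,0,0,11.6,1])

```text
clock: 1.15
tool_pos: [0.4237, -0.2179, 0.2621]
eef_rot: [0.999, 0.038, 0.001, -0.0]
force: [-0.4, -0.6, 0.6]
grip_width: 0.0852
```

```bash
python3 - <<'E'
from h import *
rel(.42,-.213,.262,4)
z=snap('wrist','w_sstack')
E
```

```text
t 1.15 at [ 0.4237 -0.2179  0.2621] psi 4.32 tilt [0.06 0.04] F [-0.4 -0.6  0.6] w 0.0852
ROW [-3.4 -5.2  0.1] [-0.04 -0.07  0.32]
```

View pics/w_sstack.png

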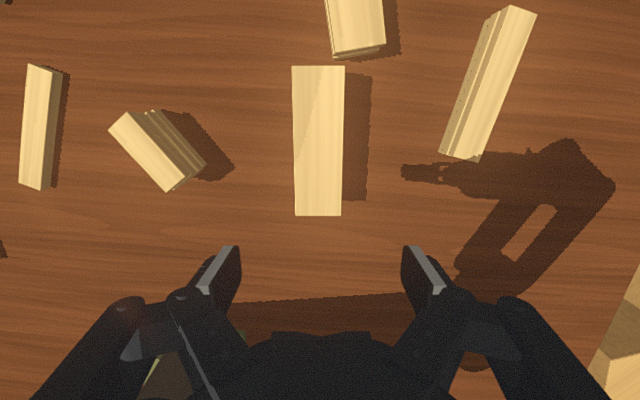

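```bash
cat >> h.py <<'E'
def fit(z,h,approx,tol=.006,rad=.15,L=None,W=None,verbose=True):
    """fit rectangle of top face at height h near approx xy (m). returns cx,cy(mm),psi,len,wid"""
    P=cloud(z)
    m=((abs(P[...,2]-h)<tol)&(np.hypot(P[...,0]-approx[0],P[...,1]-approx[1])<rad)&(mask(z['p'],(14,30,90),(35,160,255))>0)).astype(np.uint8)
    m=cv2.morphologyEx(m,cv2.MORPH_OPEN,np.ones((3,3),np.uint8)); m=cv2.morphologyEx(m,cv2.MORPH_CLOSE,np.ones((5,5),np.uint8))
    cs,_=cv2.findContours(m,cv2.RETR_EXTERNAL,cv2.CHAIN_APPROX_NONE)
    def ctr(c): return onplane(z,c.reshape(-1,2).mean(0)[None],h)[0,:2]
    cs=[c for c in cs if cv2.contourArea(c)>300]
    c=min(cs,key=lambda c:np.hypot(*(ctr(c)-approx)))
    q=onplane(z,c.reshape(-1,2),h)[:,:2]*1000
    (cx,cy),(a,b),ang=cv2.minAreaRect(q.astype(np.float32))
    if a<b: a,b,ang=b,a,ang+90
    ang=(ang+90)%180-90
    def side(ang,cx,cy,a,b):
        t=np.radians(ang); e1=np.array([np.cos(t),np.sin(t)]); e2=np.array([-e1[1],e1[0]])
        d=q-[cx,cy]; u=d@e1; v=d@e2; out={}
        for s in(1,-1):
            k=(abs(s*v-b/2)<4)&(abs(u)<a/2-8); f=np.polyfit(u[k],v[k],1); out['v',s]=(f,k.sum())
            k=(abs(s*u-a/2)<4)&(abs(v)<b/2-6); out['u',s]=(np.median(u[k]),k.sum())
        slope=np.degrees(np.arctan((out['v',1][0][0]+out['v',-1][0][0])/2))
        v1,v2=out['v',1][0][1],out['v',-1][0][1]; u1,u2=out['u',1][0],out['u',-1][0]
        c=np.array([cx,cy])+e1*(u1+u2)/2+e2*(v1+v2)/2
        return c,ang+slope,u1-u2,v1-v2
    for _ in range(2):
        c2,ang,a,b=side(ang,cx,cy,a,b); cx,cy=c2
    if verbose: print('FIT',c2.round(1),'psi',round(ang,2),'L',round(a,1),'W',round(b,1))
    return c2/1000,ang
E
python3 - <<'E'
from h import *
z=load('w_sstack.npz')
for n,h,a in [('side_st',.072,(.46,-.21)),('cleat_st',.072,(.4356,0)),('slat_bd',.018,(.447,.198)),('slat_st',.054,(.5415,-.419))]:
    print(n); fit(z,h,np.array(a))
E
```

```text
side_st
FIT [ 456.7 -212. ] psi 4.14 L 177.8 W 58.7
cleat_st
FIT [433.6  -4.1] psi 41.49 L 99.0 W 37.5
slat_bd
FIT [444.9 194.6] psi -17.86 L 178.8 W 38.4
slat_st
FIT [ 541.1 -418. ] psi -9.73 L 178.0 W 37.0
```

```bash
python3 - <<'E'
from h import *
rel(.498,.449,.208,-10.2)
E
```

```text
t 1.2 at [ 0.4224 -0.2194  0.2618] psi 4.21 tilt [-0.02 -0.  ] F [-0.4 -0.1 -0.1] w 0.0856
ROW [ 124.5 -661.1   53.7] [ 0.    0.02 14.41]
```

jog_arm(rows=[124,-661,54,0,0,14.4,1,124,-661,54,0,0,14.4,1,124,-661,54,0,0,14.4,1,124,-661,54,0,0,14.4,1,124,-661,54,0,0,14.4,1,124,-661,54,0,0,14.4,1,124,-661,54,0,0,14.4,1,124,-661,54,0,0,14.4,1])

```text
clock: 2.2
tool_pos: [0.4795, 0.2671, 0.2221]
eef_rot: [0.996, -0.092, 0.0, 0.001]
force: [1.1, -0.5, -0.0]
grip_width: 0.0853
```

```bash
python3 - <<'E'
from h import *
rel(.498,.449,.208,-10.2)
E
```

```text
t 2.2 at [0.4795 0.2671 0.2221] psi -10.54 tilt [ 0.01 -0.06] F [ 1.1 -0.5 -0. ] w 0.0853
ROW [ -15.  -182.2   13.9] [ 0.06 -0.02 -0.34]
```

jog_arm(rows=[-15,-172,14,0,0,0,1,-15,-172,14,0,0,0,1,-15,-172,14,0,0,0,1,-15,-172,14,0,0,0,1,-15,-172,14,0,0,0,1,-15,-172,14,0,0,0,1])

```text
clock: 2.95
tool_pos: [0.4956, 0.4368, 0.2085]
eef_rot: [0.996, -0.092, -0.0, 0.0]
force: [-0.4, -0.6, -0.3]
grip_width: 0.0854
```

```bash
python3 - <<'E'
from h import *
z=snap('wrist','w_sboard')
rel(.498,.449,.208,-10.2)
c,p=fit(z,.018,np.array([.537,.442]))
rel(*c,.1,p)
rel(*c,.022,p)
E
```

```text
t 3.0 at [0.4956 0.4369 0.2088] psi -10.55 tilt [-0.   -0.03] F [ 0.8 -0.  -0.3] w 0.0852
ROW [  0.2 -12.3   0.8] [ 0.03 -0.   -0.35]
FIT [533.8 442.7] psi -10.51 L 179.4 W 58.8
t 3.0 at [0.4956 0.4369 0.2088] psi -10.55 tilt [-0.   -0.03] F [ 0.8 -0.  -0.3] w 0.0852
ROW [ 36.5 -12.7 108.8] [ 0.03 -0.   -0.04]
t 3.0 at [0.4956 0.4369 0.2088] psi -10.55 tilt [-0.   -0.03] F [ 0.8 -0.  -0.3] w 0.0852
ROW [ 36.5 -12.8 186.8] [ 0.03 -0.   -0.04]
```

View pics/w_sboard.png

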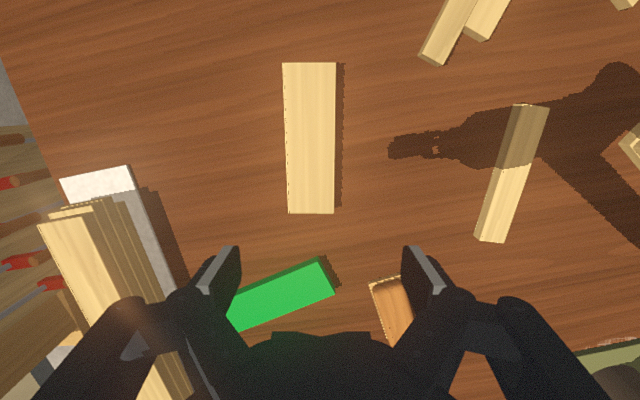

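jog_arm(rows=[36.5,-12.7,50,0,0,0,1,36.5,-12.7,109,0,0,0,1,36.5,-12.7,150,0,0,0,1,36.5,-12.7,170,0,0,0,1,36.5,-12.7,180,0,0,0,1,36.5,-12.7,185,0,0,0,1,36.5,-12.7,185,0,0,0,1])

```text
clock: 3.88
tool_pos: [0.534, 0.4449, 0.0244]
eef_rot: [0.996, -0.091, 0.001, -0.0]
force: [0.8, -0.2, -0.1]
grip_width: 0.0853
```

```bash
python3 - <<'E'
from h import *
z=snap('wrist','w_sb2')
rel(.5338,.4427,.022,-10.5)
E
```

```text
t 3.92 at [0.5341 0.4451 0.0247] psi -10.44 tilt [0.1  0.07] F [ 0.4  0.7 -0.5] w 0.085
ROW [0.1 2.4 2.7] [-0.09 -0.08  0.06]
```

View pics/w_sb2.png

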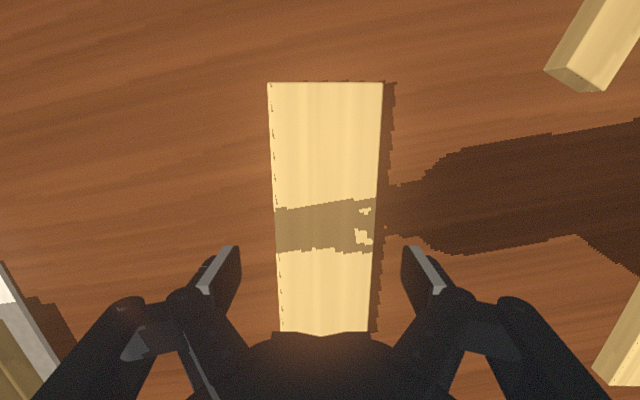

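jog_arm(rows=[0,1.5,2.5,0,0,0,1,0,1.5,2.5,0,0,0,0,0,1.5,2.5,0,0,0,0,0,1.5,2.5,0,0,0,0,0,1.5,2.5,0,0,0,0,0,1.5,2.5,0,0,0,0], squeeze=40)

```text
clock: 4.68
tool_pos: [0.5331, 0.4433, 0.0209]
eef_rot: [0.996, -0.091, -0.0, 0.0]
force: [0.2, 0.3, -0.1]
grip_width: 0.0001
```

```bash
python3 - <<'E'
from h import *
z=snap('wrist','w_sb3')
rel(.5338,.4427,.2,-10.5)
E
```

```text
t 4.72 at [0.5331 0.4433 0.0209] psi -10.43 tilt [-0. -0.] F [ 0.1 -0.1  0.1] w -0.0
ROW [   0.8    0.5 -179.1] [0.   0.   0.07]
```

View pics/w_sb3.png

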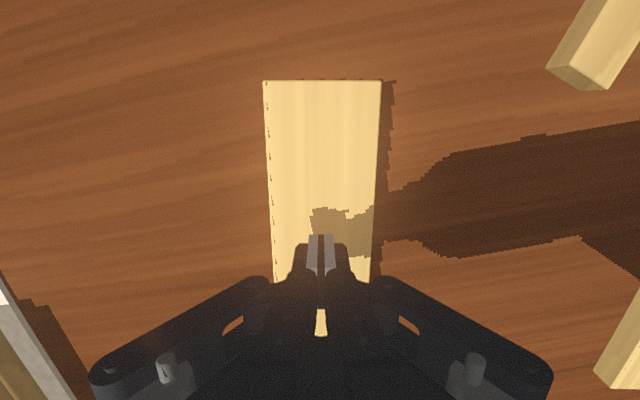

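```bash
python3 - <<'E'
from h import *
for t in ('w_sb3','w_sb2'):
    z=load(t+'.npz');P=cloud(z)
    T=np.array([.5331,.4433,.0209]) if t=='w_sb3' else np.array([.5341,.4451,.0247])
    for u,v in [(312,238),(312,250),(312,270),(328,238),(320,100),(320,180),(237,250),(230,262),(215,275),(405,250)]:
        p=P[v,u]; print(t,u,v,p.round(4),'tool mm',(tool(-10.45).inv().apply(p-T)*1000).round(1))
E
```

```text
w_sb3 312 238 [0.5446 0.4458 0.0322] tool mm [ 10.9  -4.6 -11.3]
w_sb3 312 250 [0.5444 0.4455 0.0449] tool mm [ 10.7  -4.2 -24. ]
w_sb3 312 270 [0.5456 0.4447 0.0646] tool mm [ 12.   -3.6 -43.7]
w_sb3 328 238 [0.5435 0.4374 0.033 ] tool mm [ 11.3   3.9 -12.1]
w_sb3 320 100 [0.6128 0.4289 0.0195] tool mm [81.  -0.3  1.4]
w_sb3 320 180 [0.5715 0.4365 0.0175] tool mm [39.  -0.3  3.4]
w_sb3 237 250 [ 5.294e-01  5.012e-01 -1.000e-04] tool mm [-14.2 -56.3  21. ]
w_sb3 230 262 [5.215e-01 5.083e-01 3.000e-04] tool mm [-23.2 -61.9  20.6]
w_sb3 215 275 [5.135e-01 5.216e-01 4.000e-04] tool mm [-33.5 -73.4  20.5]
w_sb3 405 250 [ 5.088e-01  3.898e-01 -1.000e-04] tool mm [-14.2  57.   21. ]
w_sb2 312 238 [0.5376 0.4494 0.0191] tool mm [ 2.6 -4.9  5.6]
w_sb2 312 250 [0.5293 0.451  0.0184] tool mm [-5.8 -5.   6.3]
w_sb2 312 270 [0.5153 0.4537 0.0182] tool mm [-20.   -5.1   6.5]
w_sb2 328 238 [0.5354 0.44   0.0182] tool mm [2.1 4.8 6.5]
w_sb2 320 100 [0.6138 0.4304 0.0178] tool mm [81.  -0.   6.9]
w_sb2 320 180 [0.5716 0.4382 0.0181] tool mm [38.1 -0.   6.6]
w_sb2 237 250 [0.5489 0.486  0.0423] tool mm [  7.1 -42.9 -17.6]
w_sb2 230 262 [0.5494 0.4855 0.055 ] tool mm [  7.7 -42.5 -30.3]
w_sb2 215 275 [0.5528 0.4859 0.0707] tool mm [ 11.  -43.6 -46. ]
w_sb2 405 250 [0.5349 0.4013 0.0451] tool mm [  8.7  42.9 -20.4]
```

```bash
python3 - <<'E'
from h import *
z=snap('side','s1')
cv2.imwrite('pics/s1c.png',cv2.resize(z['p'][150:330,120:360,::-1],None,fx=3.3,fy=3.3))
P=cloud(z)
E
```

```text
(no output)
```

View pics/s1c.png

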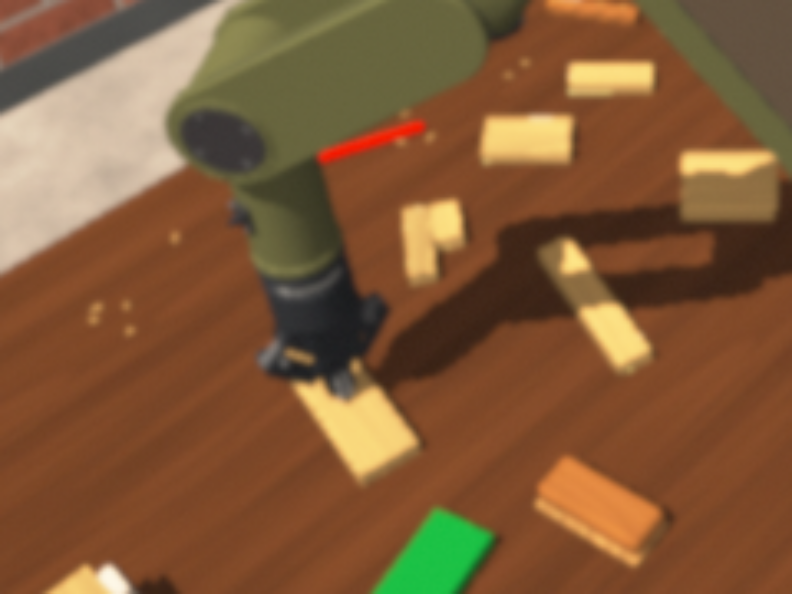

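jog_arm(rows=[0,0,0,0,0,0,1,0,0,0,0,0,0,1,0,0,0,0,0,0,1,0,0,0,0,0,0,1,0,0,8,0,0,0,1,0,0,16,0,0,0,1,0,0,22,0,0,0,1,0,0,22,0,0,0,1])

```text
clock: 5.78
tool_pos: [0.5325, 0.4428, -0.0021]
eef_rot: [0.996, -0.091, -0.001, 0.001]
force: [0.0, -0.1, -0.5]
grip_width: 0.0853
```

```bash
python3 - <<'E'
from h import *
z=snap('wrist','w_sb4')
rel(.5338,.4427,.2,-10.5)
P=cloud(z); T=np.array([.5331,.4433,-.001])
for u,v in [(232,249),(232,252),(237,250),(237,255),(405,250),(405,255),(320,100)]:
        p=P[v,u]; print(u,v,p.round(4),'tool mm',(tool(-10.45).inv().apply(p-T)*1000).round(1))
z=snap('side','s2')
cv2.imwrite('pics/s2c.png',cv2.resize(z['p'][210:310,170:270,::-1],None,fx=5,fy=5))
E
```

```text
t 5.83 at [ 0.5328  0.4431 -0.0016] psi -10.43 tilt [-0.05 -0.03] F [0.8 0.6 0.2] w 0.0856
ROW [   0.9    0.3 -201.6] [0.04 0.04 0.07]
232 249 [0.5513 0.4837 0.0215] tool mm [ 10.5 -43.  -22.5]
232 252 [0.5512 0.4828 0.0247] tool mm [ 10.6 -42.1 -25.7]
237 250 [0.5482 0.4833 0.0173] tool mm [  7.6 -42.  -18.3]
237 255 [0.546  0.4836 0.0183] tool mm [  5.3 -42.  -19.3]
405 250 [0.5334 0.3993 0.0186] tool mm [  8.3  43.2 -19.6]
405 255 [0.5303 0.3994 0.0181] tool mm [  5.2  43.6 -19.1]
320 100 [0.6116 0.4285 0.0182] tool mm [ 79.9   0.3 -19.2]
```

View pics/w_sb4.png

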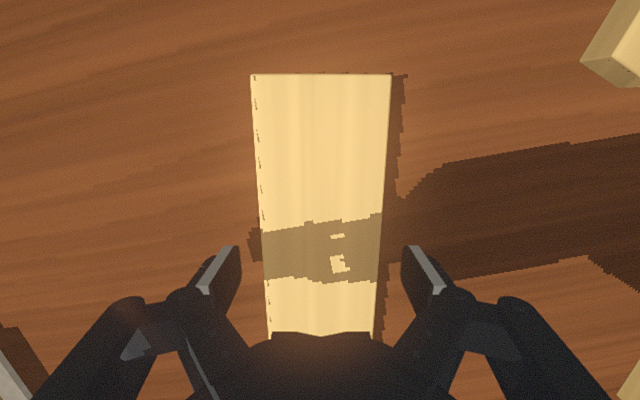

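View pics/s2c.png

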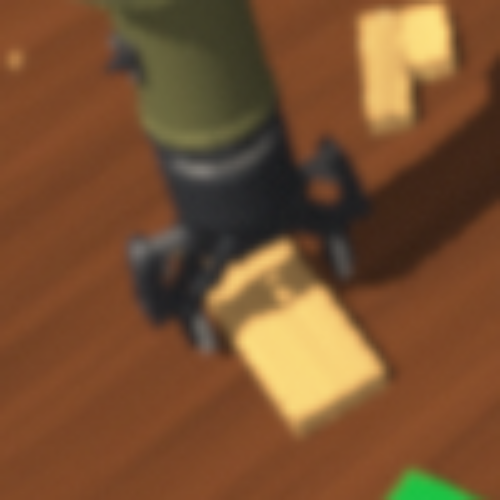

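jog_arm(rows=[0,0,4,0,0,0,1,0,0,8,0,0,0,1,0,0,8,0,0,0,1,0,0,8,0,0,0,0,0,0,8,0,0,0,0,0,0,8,0,0,0,0,0,0,8,0,0,0,0], squeeze=40)

```text
clock: 6.75
tool_pos: [0.5341, 0.444, -0.0071]
eef_rot: [0.996, -0.091, 0.001, -0.001]
force: [-0.6, -0.1, 6.9]
grip_width: 0.0589
```

```bash
python3 - <<'E'
from h import *
z=snap('wrist','w_sb5')
rel(.5338,.4427,.2,-10.5)
P=cloud(z); T=np.array([.5331,.4433,-.0096])
for u,v in [(262,250),(262,255),(262,260),(320,100)]:
        p=P[v,u]; print(u,v,p.round(4),'tool mm',(tool(-10.45).inv().apply(p-T)*1000).round(1))
E
```

```text
t 6.8 at [ 0.5341  0.444  -0.0071] psi -10.43 tilt [0.14 0.09] F [ 0.2 -0.1  6.6] w 0.0591
ROW [   0.3    0.9 -207.1] [-0.11 -0.12  0.07]
262 250 [0.5501 0.4701 0.0176] tool mm [ 11.8 -29.4 -27.2]
262 255 [0.5481 0.4703 0.019 ] tool mm [  9.9 -29.2 -28.6]
262 260 [0.5451 0.4711 0.0184] tool mm [  6.8 -29.6 -28. ]
320 100 [0.613  0.4296 0.0191] tool mm [ 81.1  -1.1 -28.7]
```

View pics/w_sb5.png

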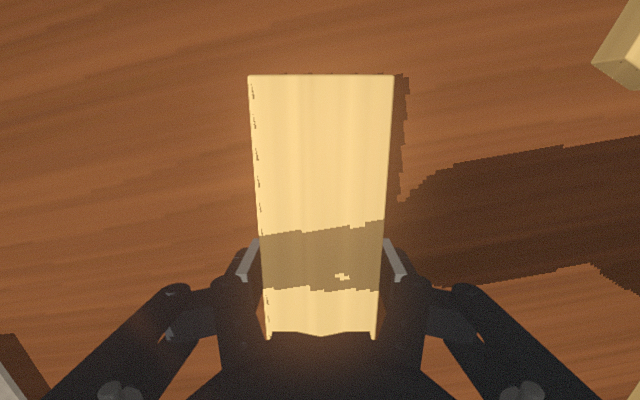

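jog_arm(rows=[0,0,-5,0,0,0,0,0,0,-20,0,0,0,0,0,0,-60,0,0,0,0,0,0,-110,0,0,0,0,0,0,-140,0,0,0,0,0,0,-157,0,0,0,0,0,0,-157,0,0,0,0], squeeze=60)

```text
clock: 7.68
tool_pos: [0.5336, 0.4437, 0.1494]
eef_rot: [0.996, -0.091, 0.001, -0.001]
force: [0.7, -0.7, -1.7]
grip_width: 0.0587
```

```bash
python3 - <<'E'
from h import *
rel(.4567,-.212,.14,4.14)
E
```

```text
t 7.67 at [0.5336 0.4437 0.1494] psi -10.43 tilt [0.12 0.09] F [ 0.7 -0.7 -1.7] w 0.0587
ROW [ 43.  658.8   8.3] [ -0.1   -0.12 -14.57]
```

jog_arm(rows=[2,25,0,0,0,-1,0,5,75,0,0,0,-2,0,9,135,0,0,0,-3,0,13,195,0,0,0,-4,0,17,255,0,0,0,-5,0,21,315,0,0,0,-7,0,25,375,0,0,0,-8,0,28,430,0,0,0,-9.5,0])

```text
clock: 8.68
tool_pos: [0.481, 0.0134, 0.1463]
eef_rot: [1.0, -0.008, -0.002, 0.0]
force: [-0.1, -0.5, -0.8]
grip_width: 0.059
```

jog_arm(rows=[0,50,0,0,0,-1,0,0,100,0,0,0,-2,0,0,140,0,0,0,-3,0,0,170,0,0,0,-4,0,0,190,0,0,0,-5,0,0,200,0,0,0,-5,0,0,200,0,0,0,-5,0])

```text
clock: 9.55
tool_pos: [0.4789, -0.1846, 0.147]
eef_rot: [0.999, 0.035, -0.001, -0.001]
force: [-0.2, 0.3, -1.2]
grip_width: 0.0586
```

```bash
python3 - <<'E'
from h import *
rel(.4567,-.212,.09,4.14)
z=snap('wrist','w_p1')
z=snap('side','s3')
cv2.imwrite('pics/s3c.png',cv2.resize(z['p'][100:240,300:460,::-1],None,fx=4,fy=4))
E
```

```text
t 9.55 at [ 0.4789 -0.1846  0.147 ] psi 4.0 tilt [-0.11  0.07] F [-0.2  0.3 -1.2] w 0.0586
ROW [-24.   25.9  57. ] [-0.07  0.1  -0.14]
```

View pics/w_p1.png

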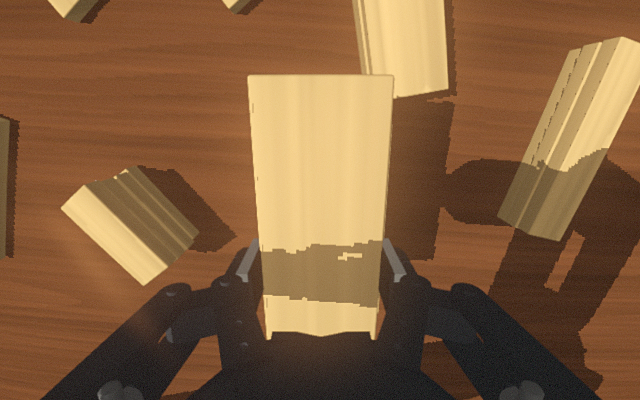

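View pics/s3c.png

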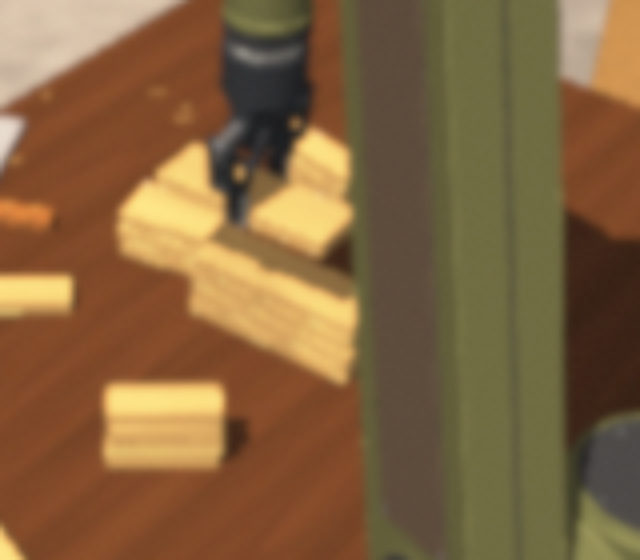

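```bash
python3 - <<'E'
from h import *
z=load('w_p1.npz'); T=np.array([.4789,-.1846,.147])
uv=[(247.5,75),(393.5,75),(258,220),(386,220)]
q=tool(4.0).inv().apply(onplane(z,uv,.147+.0251)-T)*1000
print(q.round(1))
E
```

```text
[[ 90.1 -29.4 -25.1]
 [ 90.1  29.3 -25.1]
 [ 27.1 -29.3 -25.1]
 [ 27.1  30.6 -25.1]]
```

jog_arm(rows=[-12,12,15,0,0,-0.1,0,-24,25,35,0,0,-0.1,0,-24,26,52,0,0,-0.1,0,-24,26,57,0,0,-0.1,0,-24,26,57,0,0,-0.1,0,-24,26,57,0,0,-0.1,0])

```text
clock: 10.4
tool_pos: [0.4582, -0.2121, 0.0916]
eef_rot: [0.999, 0.037, 0.001, 0.0]
force: [0.1, -0.1, -0.7]
grip_width: 0.0589
```

```bash
python3 - <<'E'
from h import *
rel(.4567,-.212,.067,4.14)
z=snap('side','s4')
cv2.imwrite('pics/s4c.png',cv2.resize(z['p'][100:240,300:460,::-1],None,fx=4,fy=4))
E
```

```text
t 10.4 at [ 0.4582 -0.2121  0.0916] psi 4.22 tilt [ 0.07 -0.03] F [ 0.1 -0.1 -0.7] w 0.0589
ROW [-1.5 -0.3 24.6] [ 0.04 -0.07  0.08]
```

View pics/s4c.png

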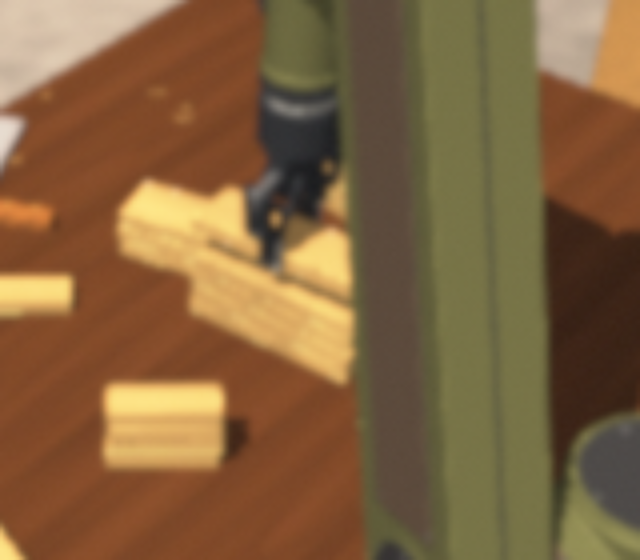

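jog_arm(rows=[-1.5,0,10,0,0,0,0,-1.5,0,18,0,0,0,0,-1.5,0,22,0,0,0,0,-1.5,0,25,0,0,0,0,-1.5,0,26,0,0,0,0])

```text
clock: 11.08
tool_pos: [0.4558, -0.2124, 0.065]
eef_rot: [0.999, 0.036, -0.0, -0.0]
force: [-2.3, 0.8, 6.4]
grip_width: 0.0587
```

```bash
python3 - <<'E'
from h import *
rel(.4567,-.212,.065,4.14)
z=snap('side','s5')
cv2.imwrite('pics/s5c.png',cv2.resize(z['p'][130:220,320:420,::-1],None,fx=6,fy=6))
E
```

```text
t 11.07 at [ 0.4558 -0.2124  0.065 ] psi 4.17 tilt [-0.03  0.02] F [-2.3  0.8  6.4] w 0.0587
ROW [ 0.9 -0.3 -0. ] [-0.02  0.03  0.03]
```

View pics/s5c.png

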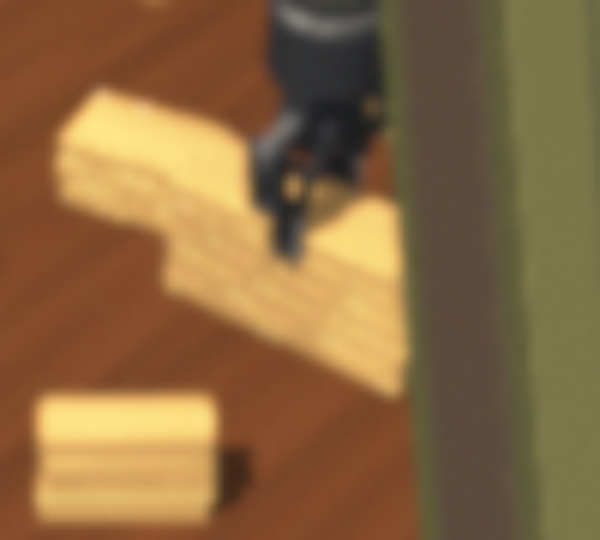

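jog_arm(rows=[0,0,-0.5,0,0,0,0.9,0,0,-0.5,0,0,0,1,0,0,-0.5,0,0,0,1,0,0,-10,0,0,0,1,-10,0,-60,0,0,0,1,-30,0,-120,0,0,0,1,-40,0,-180,0,0,0,1,-40,0,-215,0,0,0,1])

```text
clock: 12.12
tool_pos: [0.4161, -0.2158, 0.2842]
eef_rot: [0.999, 0.036, 0.002, 0.002]
force: [1.7, -0.4, -1.4]
grip_width: 0.0854
```

jog_arm(rows=[0,0,0,0,0,0,1,0,0,0,0,0,0,1])

```text
clock: 12.38
tool_pos: [0.4155, -0.2149, 0.2797]
eef_rot: [0.999, 0.036, -0.0, -0.0]
force: [-0.1, -0.8, -0.4]
grip_width: 0.0853
```

```bash
python3 - <<'E'
from h import *
z=snap('wrist','w_c1')
fit(z,.09,np.array([.4567,-.212]))
for n,h,a in [('cleat_st',.072,(.4356,0)),('slat_bd',.018,(.447,.198)),('slat_st',.054,(.5415,-.419)),('end_st',.054,(.62,-.24))]:
    print(n)
    try: fit(z,h,np.array(a))
    except Exception as e: print(e)
rel(.447-.038,.198+.012,.208,-17.9)
c=z['p'][20:260,240:400]; cv2.imwrite('pics/w_c1c.png',cv2.resize(c[:,:,::-1],None,fx=2.5,fy=2.5))
E
```

```text
FIT [ 456.  -212.5] psi 4.17 L 178.9 W 58.8
cleat_st
FIT [433.6  -3.7] psi 41.34 L 98.3 W 36.3
slat_bd
FIT [444.7 194.4] psi -17.6 L 178.3 W 38.9
slat_st
FIT [ 541. -418.] psi -9.69 L 178.0 W 36.7
end_st
FIT [ 593.4 -247.1] psi -81.39 L 58.9 W 47.1
t 12.43 at [ 0.4152 -0.2147  0.2789] psi 4.18 tilt [-0.12  0.07] F [-0.3 -0.1 -0.5] w 0.0852
ROW [  24.9 -423.9   71.4] [-0.06  0.12 22.08]
```

View pics/w_c1.png

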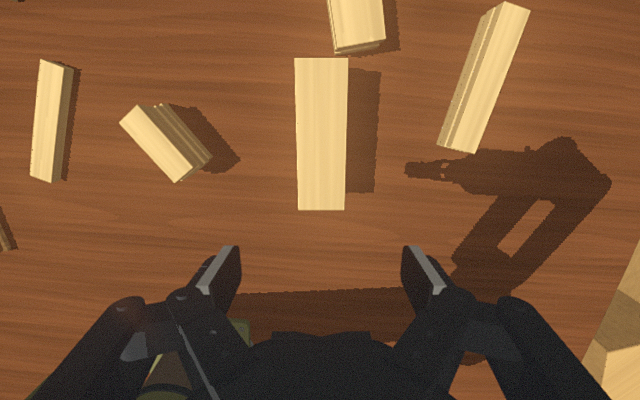

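View pics/w_c1c.png

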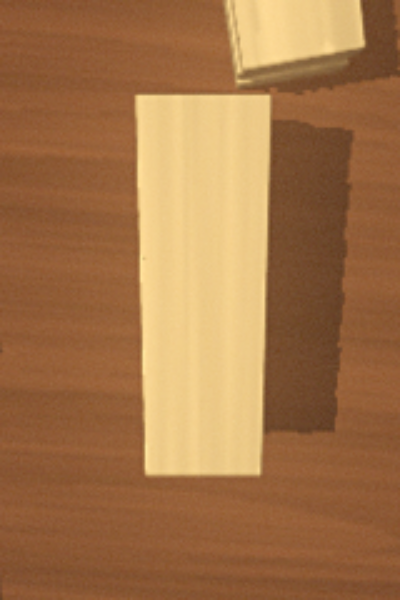

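jog_arm(rows=[30,-60,10,0,0,5,1,60,-120,20,0,0,10,1,70,-180,30,0,0,15,1,70,-240,40,0,0,20,1,60,-300,50,0,0,22,1,50,-360,60,0,0,22,1,35,-410,68,0,0,22,1,25,-424,71,0,0,22,1])

```text
clock: 13.42
tool_pos: [0.4075, 0.2115, 0.2066]
eef_rot: [0.988, -0.153, -0.002, 0.001]
force: [0.0, -0.7, -0.1]
grip_width: 0.085
```

jog_arm(rows=[0,0,0,0,0,0,1,0,0,0,0,0,0,1,0,0,0,0,0,0,1])

```text
clock: 13.8
tool_pos: [0.4111, 0.2082, 0.2091]
eef_rot: [0.988, -0.156, 0.0, 0.0]
force: [-0.7, -0.1, 0.2]
grip_width: 0.0855
```

```bash
python3 - <<'E'
from h import *
z=snap('wrist','w_slb')
c,p=fit(z,.018,np.array([.4447,.1945]))
rel(*c,.06,p)
rel(*c,-.002,p)
E
```

```text
FIT [444.3 197.7] psi -17.64 L 179.1 W 34.7
t 13.85 at [0.411  0.2083 0.2092] psi -17.96 tilt [ 0.04 -0.  ] F [ 0.2 -0.4  0.8] w 0.0855
ROW [ 34.8  -0.2 149.2] [-0.01 -0.04 -0.32]
t 13.85 at [0.411  0.2083 0.2092] psi -17.96 tilt [ 0.04 -0.  ] F [ 0.2 -0.4  0.8] w 0.0855
ROW [ 3.480e+01 -2.000e-01  2.112e+02] [-0.01 -0.04 -0.32]
```

View pics/w_slb.png

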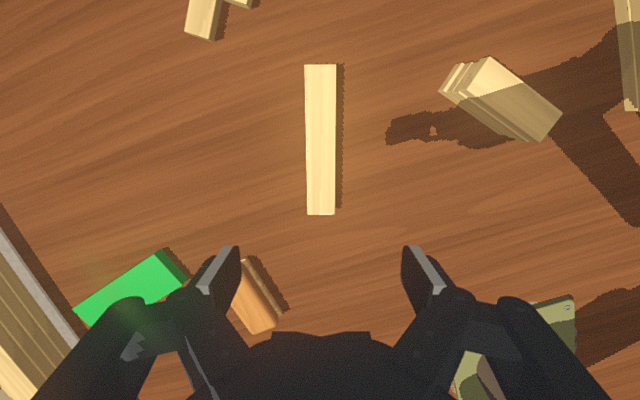

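jog_arm(rows=[18,0,55,0,0,-0.3,1,35,0,110,0,0,-0.3,1,35,0,160,0,0,-0.3,1,35,0,190,0,0,-0.3,1,35,0,205,0,0,-0.3,1,35,0,212,0,0,-0.3,1,35,0,212,0,0,-0.3,1,35,0,212,0,0,-0.3,1])

```text
clock: 14.85
tool_pos: [0.4443, 0.1987, -0.0022]
eef_rot: [0.988, -0.153, 0.001, -0.0]
force: [0.4, 0.0, 0.4]
grip_width: 0.0856
```

jog_arm(rows=[0,0,0,0,0,0,0,0,0,0,0,0,0,0,0,0,0,0,0,0,0,0,0,0,0,0,0,0,0,0,0,0,0,0,0], squeeze=40)

```text
clock: 15.48
tool_pos: [0.4437, 0.1988, -0.0025]
eef_rot: [0.988, -0.152, 0.0, -0.0]
force: [-0.5, -0.3, 5.5]
grip_width: 0.035
```

```bash
python3 - <<'E'
from h import *
z=snap('wrist','w_slb2')
rel(.4443,.1977,-.002,-17.64)
E
```

```text
t 15.53 at [ 0.4437  0.1988 -0.0025] psi -17.52 tilt [0.04 0.02] F [-0.3  0.3  5.6] w 0.0351
ROW [ 0.9  0.9 -0.5] [-0.03 -0.03  0.12]
```

View pics/w_slb2.png

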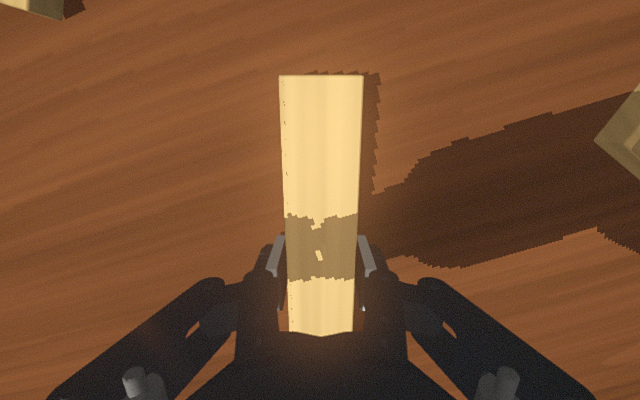

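jog_arm(rows=[0,0,-5,0,0,0,0,0,0,-20,0,0,0,0,0,0,-60,0,0,0,0,0,0,-110,0,0,0,0,0,0,-150,0,0,0,0,0,0,-165,0,0,0,0,0,0,-165,0,0,0,0], squeeze=60)

```text
clock: 16.4
tool_pos: [0.4442, 0.1989, 0.1633]
eef_rot: [0.988, -0.152, 0.001, -0.001]
force: [-0.1, -0.2, -1.0]
grip_width: 0.0346
```

```bash
python3 - <<'E'
from h import *
rel(.541,-.418,.16,-9.7)
E
```

```text
t 16.4 at [0.4442 0.1989 0.1633] psi -17.52 tilt [0.17 0.06] F [-0.1 -0.2 -1. ] w 0.0346
ROW [278.  559.2   3. ] [-0.1  -0.16 -7.82]
```

jog_arm(rows=[12,25,0,0,0,-1,0,35,70,0,0,0,-2,0,60,120,0,0,0,-3,0,85,170,0,0,0,-4,0,110,220,0,0,0,-5,0,135,270,0,0,0,-6,0,160,320,0,0,0,-7,0,185,370,0,0,0,-7.8,0])

```text
clock: 17.4
tool_pos: [0.5075, -0.2113, 0.1602]
eef_rot: [0.996, -0.085, -0.001, -0.001]
force: [0.8, -0.4, -0.7]
grip_width: 0.0344
```

jog_arm(rows=[20,35,0,0,0,0,0,35,65,0,0,0,0,0,40,80,0,0,0,0,0,40,80,0,0,0,0,0,40,80,0,0,0,0,0])

```text
clock: 18.02
tool_pos: [0.5335, -0.2938, 0.1613]
eef_rot: [0.996, -0.085, -0.001, -0.001]
force: [0.1, 0.9, -1.0]
grip_width: 0.035
```

```bash
python3 - <<'E'
from h import *
z=snap('wrist','w_sl3')
rel(.541,-.418,.16,-9.7)
fit(z,.054,np.array([.541,-.418]))
E
```

```text
t 18.07 at [ 0.5337 -0.2938  0.1616] psi -9.67 tilt [-0.07  0.07] F [-0.3  0.4 -0. ] w 0.0347
ROW [ 28.1 121.2   1.5] [-0.06  0.08  0.03]
FIT [ 541.6 -418.2] psi -9.8 L 177.2 W 37.0
```

View pics/w_sl3.png

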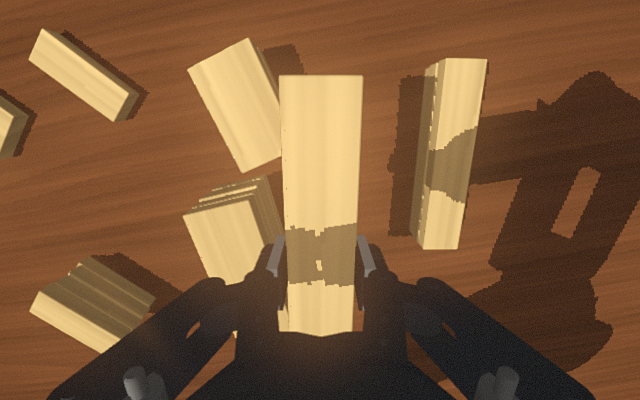

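```bash
python3 - <<'E'
from h import *
z=load('w_sl3.npz'); T=np.array([.5337,-.2938,.1616])
for uv in [[(278.5,75),(363.5,75),(284,200),(359.5,200)]]:
  print((tool(-9.67).inv().apply(onplane(z,uv,.1616+.0205)-T)*1000).round(1))
# stack side edges direct
q=onplane(z,[(445,58),(487,59),(425,249),(458,249)],.054); print((q*1000).round(1))
E
```

```text
[[ 90.2 -17.4 -20.5]
 [ 90.2  18.  -20.5]
 [ 35.3 -17.2 -20.5]
 [ 35.3  18.6 -20.5]]
[[ 632.  -416.3   54. ]
 [ 625.8 -451.9   54. ]
 [ 455.6 -389.    54. ]
 [ 449.5 -422.9   54. ]]
```

jog_arm(rows=[7,30,0,0,0,0,0,18,75,0,0,0,0,0,25,110,10,0,0,0,0,28,122,40,0,0,0,0,28,122,70,0,0,0,0,28,122,82,0,0,0,0,28,122,82,0,0,0,0,28,122,82,0,0,0,0])

```text
clock: 19.08
tool_pos: [0.5423, -0.4205, 0.0814]
eef_rot: [0.996, -0.084, 0.001, 0.001]
force: [-0.2, -0.2, -0.6]
grip_width: 0.0347
```

```bash
python3 - <<'E'
from h import *
rel(.5413,-.4188,.0515,-9.75)
E
```

```text
t 19.07 at [ 0.5423 -0.4205  0.0814] psi -9.68 tilt [ 0.1  -0.09] F [-0.2 -0.2 -0.6] w 0.0347
ROW [-1.4 -1.5 29.9] [ 0.07 -0.11  0.07]
```

jog_arm(rows=[-1,-1,10,0,0,0,0,-1,-1,20,0,0,0,0,-1,-1,26,0,0,0,0,-1,-1,28.5,0,0,0,0,-1,-1,29.5,0,0,0,0,-1,-1,30,0,0,0,0])

```text
clock: 19.82
tool_pos: [0.54, -0.4189, 0.0516]
eef_rot: [0.996, -0.085, -0.0, -0.0]
force: [-3.5, 3.7, 13.2]
grip_width: 0.0345
```

```bash
python3 - <<'E'
from h import *
rel(.5413,-.4188,.0515,-9.75)
E
```

```text
t 19.82 at [ 0.54   -0.4189  0.0516] psi -9.73 tilt [-0.04  0.03] F [-3.5  3.7 13.2] w 0.0345
ROW [ 1.3 -0.3  0.1] [-0.02  0.04  0.02]
```

jog_arm(rows=[0,0,-1,0,0,0,0,0,0,-1,0,0,0,0.9,0,0,-1,0,0,0,1,0,0,-1,0,0,0,1,0,0,-10,0,0,0,1,-20,0,-60,0,0,0,1,-40,0,-120,0,0,0,1,-40,0,-180,0,0,0,1])

```text
clock: 20.82
tool_pos: [0.4994, -0.412, 0.2319]
eef_rot: [0.996, -0.085, -0.001, -0.0]
force: [1.3, -1.4, 0.3]
grip_width: 0.0853
```

jog_arm(rows=[0,0,-15,0,0,0,1,0,0,-30,0,0,0,1,0,0,-30,0,0,0,1,0,0,-30,0,0,0,1])

```text
clock: 21.32
tool_pos: [0.5005, -0.4119, 0.2579]
eef_rot: [0.996, -0.085, -0.001, -0.001]
force: [-0.6, -0.2, -0.3]
grip_width: 0.0852
```

```bash
python3 - <<'E'
from h import *
z=snap('wrist','w_c2')
fit(z,.072,np.array([.541,-.418]))
rel(.541,-.418,.26,-9.7)
c=z['p'][20:260,240:400]; cv2.imwrite('pics/w_c2c.png',cv2.resize(c[:,:,::-1],None,fx=2.5,fy=2.5))
P=cloud(z); print([P[130,u,2].round(3) for u in range(285,350,4)])
E
```

```text
FIT [ 541.3 -419.5] psi -9.88 L 178.9 W 34.8
t 21.38 at [ 0.5005 -0.4118  0.2577] psi -9.72 tilt [-0.17  0.16] F [-0.  -0.5  0.8] w 0.0854
ROW [41.  -0.8 -2.4] [-0.13  0.19 -0.02]
[np.float64(-0.001), np.float64(0.001), np.float64(-0.001), np.float64(0.001), np.float64(0.002), np.float64(0.001), np.float64(0.072), np.float64(0.071), np.float64(0.073), np.float64(0.072), np.float64(0.072), np.float64(0.072), np.float64(0.072), np.float64(0.001), np.float64(-0.001), np.float64(0.0), np.float64(0.001)]
```

View pics/w_c2c.png

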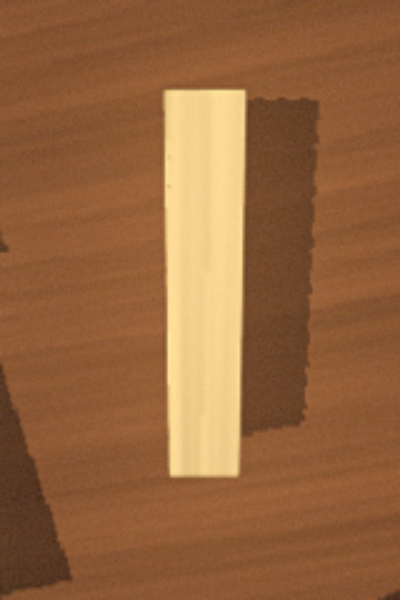

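```bash
python3 - <<'E'
from h import *
rel(.594,-.247,.244,15)
E
```

```text
t 21.38 at [ 0.5005 -0.4118  0.2577] psi -9.72 tilt [-0.17  0.16] F [-0.  -0.5  0.8] w 0.0854
ROW [  64.4 -178.2   13.9] [ -0.17   0.16 -24.72]
```

jog_arm(rows=[20,-60,5,0,0,-10,1,42,-120,10,0,0,-20,1,64,-178,14,0,0,-24.7,1,64,-178,14,0,0,-24.7,1,64,-178,14,0,0,-24.7,1,64,-178,14,0,0,-24.7,1,64,-178,14,0,0,-24.7,1])

```text
clock: 22.25
tool_pos: [0.5936, -0.2494, 0.2459]
eef_rot: [0.992, 0.129, -0.0, 0.0]
force: [0.1, -0.5, -0.3]
grip_width: 0.0854
```

```bash
python3 - <<'E'
from h import *
z=snap('wrist','w_es')
for n,h,a in [('end_st',.054,(.62,-.24)),('sl',.072,(.541,-.419)),('side',.09,(.456,-.2125)),('cleat_b',.018,(.682,-.072)),('end_b',.018,(.677,.07))]:
    print(n)
    try: fit(z,h,np.array(a))
    except Exception as e: print(e)
rel(.677-.02,.07-.02,.208,41)
E
```

```text
end_st
FIT [ 619.9 -240.7] psi 13.77 L 98.5 W 58.6
sl
FIT [ 578.4 -424. ] psi -10.11 L 104.2 W 37.7
side
FIT [ 458.1 -212.4] psi 4.28 L 179.4 W 58.2
cleat_b
FIT [682.7 -75.2] psi 41.13 L 100.1 W 35.7
end_b
FIT [677.8  67.3] psi 41.96 L 100.3 W 60.9
t 22.3 at [ 0.5937 -0.2492  0.246 ] psi 14.85 tilt [-0.   -0.01] F [0.6 0.1 0.8] w 0.0853
ROW [ 137.9 -273.    37.9] [ 1.000e-02  1.000e-02 -2.615e+01]
```

View pics/w_es.png

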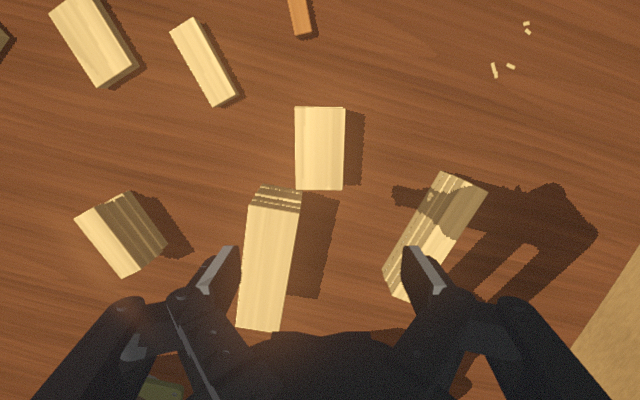

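jog_arm(rows=[25,-55,7,0,0,-8,1,50,-110,15,0,0,-16,1,75,-160,22,0,0,-24,1,105,-215,30,0,0,-26.5,1,130,-262,38,0,0,-26.5,1,138,-272,38,0,0,-26.5,1,138,-272,38,0,0,-26.5,1,138,-272,38,0,0,-26.5,1])

```text
clock: 23.3
tool_pos: [0.6573, 0.0486, 0.2083]
eef_rot: [0.936, 0.353, -0.0, 0.0]
force: [0.1, -0.6, -0.1]
grip_width: 0.0854
```

```bash
python3 - <<'E'
from h import *
z=snap('wrist','w_eb')
c,p=fit(z,.018,np.array([.6775,.068]))
fit(z,.018,np.array([.683,-.075]))
rel(*c,-.006,p)
E
```

```text
FIT [677.9  69.9] psi 41.73 L 98.8 W 58.7
FIT [682.9 -73.1] psi 41.27 L 98.7 W 36.1
t 23.35 at [0.6572 0.0485 0.2083] psi 41.35 tilt [ 0.02 -0.04] F [ 0.1 -0.2  0.1] w 0.085
ROW [ 29.7  -2.5 214.3] [ 0.04  0.01 -0.38]
```

View pics/w_eb.png

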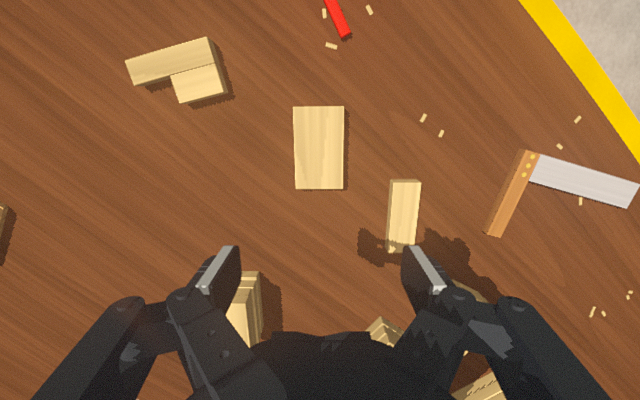

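jog_arm(rows=[15,-1,55,0,0,-0.4,1,30,-2.5,110,0,0,-0.4,1,30,-2.5,160,0,0,-0.4,1,30,-2.5,192,0,0,-0.4,1,30,-2.5,207,0,0,-0.4,1,30,-2.5,214,0,0,-0.4,1,30,-2.5,214,0,0,-0.4,1,30,-2.5,214,0,0,-0.4,1])

```text
clock: 24.35
tool_pos: [0.6794, 0.0722, -0.0043]
eef_rot: [0.934, 0.357, 0.001, 0.0]
force: [-0.5, 0.1, -0.5]
grip_width: 0.0854
```

jog_arm(rows=[0,0,0,0,0,0,0,0,0,0,0,0,0,0,0,0,0,0,0,0,0,0,0,0,0,0,0,0,0,0,0,0,0,0,0], squeeze=40)

```text
clock: 24.98
tool_pos: [0.6789, 0.0724, -0.0047]
eef_rot: [0.934, 0.357, 0.001, 0.0]
force: [-1.1, -0.5, 6.1]
grip_width: 0.0592
```

```bash
python3 - <<'E'
from h import *
z=snap('wrist','w_eb2')
rel(.6779,.0699,-.006,41.73)
E
```

```text
t 25.02 at [ 0.6789  0.0724 -0.0047] psi 41.89 tilt [0.11 0.  ] F [-0.2 -0.5  6.1] w 0.0586
ROW [-2.4  1.1  1.3] [ 0.07 -0.09  0.16]
```

View pics/w_eb2.png

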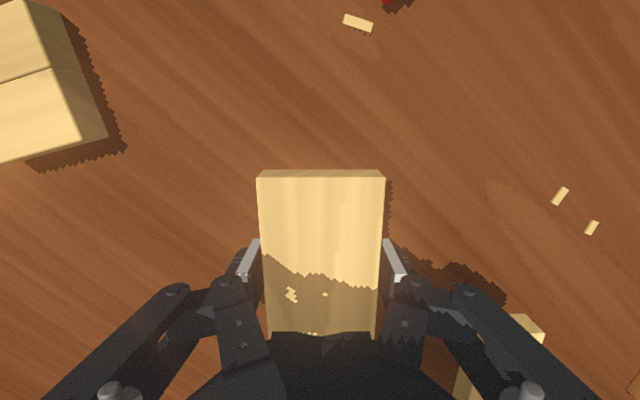

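jog_arm(rows=[0,0,-5,0,0,0,0,0,0,-20,0,0,0,0,0,0,-60,0,0,0,0,0,0,-110,0,0,0,0,0,0,-150,0,0,0,0,0,0,-165,0,0,0,0,0,0,-165,0,0,0,0], squeeze=60)

```text
clock: 25.9
tool_pos: [0.6785, 0.0723, 0.16]
eef_rot: [0.934, 0.357, 0.001, 0.0]
force: [0.8, -0.1, -1.7]
grip_width: 0.0584
```

```bash
python3 - <<'E'
from h import *
rel(.6199,-.1407,.16,13.8)
z=snap('wrist','w_eb3')
E
```

```text
t 25.9 at [0.6785 0.0723 0.16  ] psi 41.88 tilt [0.11 0.01] F [ 0.8 -0.1 -1.7] w 0.0584
ROW [-185.8  119.5   -0.2] [ 0.05 -0.1  28.08]
```

View pics/w_eb3.png

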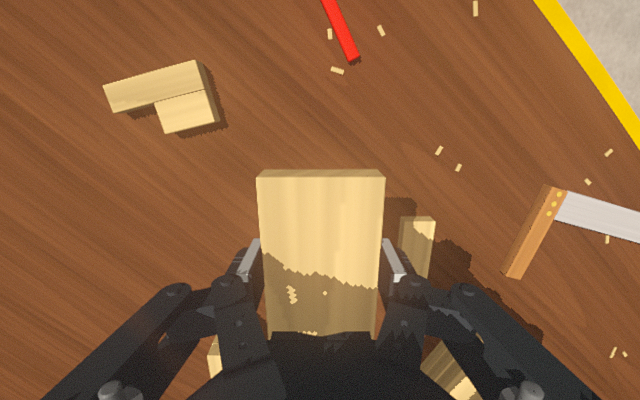

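```bash
python3 - <<'E'
from h import *
z=load('w_eb3.npz'); T=np.array([.6785,.0723,.160])
for b in (.0227,.025):
  print((tool(41.88).inv().apply(onplane(z,[(257.5,178),(384.5,177.5),(264,235),(380,235)],.160+b)-T)*1000).round(1))
g=z['p'][160:190,320].astype(int); print([(160+i,tuple(x)) for i,x in enumerate(g)][5:25])
E
```

```text
[[ 46.6 -28.7 -22.7]
 [ 46.8  29.1 -22.7]
 [ 18.1 -27.5 -22.7]
 [ 18.1  28.9 -22.7]]
[[ 47.2 -28.2 -25. ]
 [ 47.4  28.6 -25. ]
 [ 19.2 -27.  -25. ]
 [ 19.2  28.4 -25. ]]
[(165, (np.int64(156), np.int64(101), np.int64(61))), (166, (np.int64(156), np.int64(101), np.int64(61))), (167, (np.int64(159), np.int64(104), np.int64(64))), (168, (np.int64(156), np.int64(102), np.int64(59))), (169, (np.int64(166), np.int64(122), np.int64(77))), (170, (np.int64(178), np.int64(143), np.int64(95))), (171, (np.int64(181), np.int64(145), np.int64(94))), (172, (np.int64(181), np.int64(144), np.int64(90))), (173, (np.int64(185), np.int64(150), np.int64(98))), (174, (np.int64(186), np.int64(149), np.int64(98))), (175, (np.int64(187), np.int64(150), np.int64(99))), (176, (np.int64(201), np.int64(165), np.int64(105))), (177, (np.int64(233), np.int64(195), np.int64(131))), (178, (np.int64(247), np.int64(214), np.int64(149))), (179, (np.int64(247), np.int64(212), np.int64(146))), (180, (np.int64(245), np.int64(209), np.int64(141))), (181, (np.int64(246), np.int64(210), np.int64(145))), (182, (np.int64(246), np.int64(212), np.int64(145))), (183, (np.int64(247), np.int64(212), np.int64(146))), (184, (np.int64(245), np.int64(208), np.int64(141)))]
```

```bash
python3 - <<'E'
from h import *
rel(.6222,-.2401,.13,13.8)
E
```

```text
t 25.95 at [0.6775 0.0722 0.1582] psi 41.87 tilt [-0.07 -0.  ] F [ 0.3  0.5 -1. ] w 0.0587
ROW [-249.6  195.7   28.3] [-0.03  0.06 28.07]
```

jog_arm(rows=[-20,16,0,0,0,3,0,-55,43,0,0,0,8,0,-98,77,0,0,0,13,0,-141,111,0,0,0,19,0,-184,145,0,0,0,24,0,-222,175,0,0,0,28,0,-244,191,10,0,0,28,0,-249,196,20,0,0,28,0])

```text
clock: 26.95
tool_pos: [0.6212, -0.2426, 0.1366]
eef_rot: [0.993, 0.118, -0.002, -0.001]
force: [-0.3, 1.2, -1.5]
grip_width: 0.0588
```

jog_arm(rows=[0,0,10,0,0,0,0,0,0,25,0,0,0,0,0,0,42,0,0,0,0,0,0,50,0,0,0,0,0,0,50,0,0,0,0])

```text
clock: 27.58
tool_pos: [0.6231, -0.2391, 0.0879]
eef_rot: [0.993, 0.121, -0.001, -0.001]
force: [-0.9, 0.2, 0.1]
grip_width: 0.0586
```

```bash
python3 - <<'E'
from h import *
rel(.6222,-.2401,.049,13.8)
E
```

```text
t 27.57 at [ 0.6231 -0.2391  0.0879] psi 13.92 tilt [-0.1   0.05] F [-0.9  0.2  0.1] w 0.0586
ROW [-1.1  0.8 38.9] [-0.07  0.09  0.12]
```

jog_arm(rows=[-1,0.8,12,0,0,0,0,-1,0.8,24,0,0,0,0,-1,0.8,32,0,0,0,0,-1,0.8,36,0,0,0,0,-1,0.8,37,0,0,0,0,-1,0.8,37.5,0,0,0,0])

```text
clock: 28.32
tool_pos: [0.623, -0.2411, 0.0517]
eef_rot: [0.993, 0.121, 0.0, 0.0]
force: [-0.5, -0.2, -0.9]
grip_width: 0.0586
```

```bash
python3 - <<'E'
from h import *
rel(.6222,-.2401,.049,13.8)
E
```

```text
t 28.32 at [ 0.623  -0.2411  0.0517] psi 13.87 tilt [ 0.03 -0.01] F [-0.5 -0.2 -0.9] w 0.0586
ROW [-0.6 -1.1  2.7] [ 0.02 -0.03  0.07]
```

jog_arm(rows=[-0.5,-1,1,0,0,0,0,-0.5,-1,2,0,0,0,0,-0.5,-1,3,0,0,0,0,-0.5,-1,3,0,0,0,0])

```text
clock: 28.82
tool_pos: [0.6221, -0.24, 0.0494]
eef_rot: [0.993, 0.121, 0.0, 0.0]
force: [-2.1, 1.0, 4.2]
grip_width: 0.0588
```

```bash
python3 - <<'E'
from h import *
rel(.6222,-.2401,.049,13.8)
E
```

```text
t 28.82 at [ 0.6221 -0.24    0.0494] psi 13.88 tilt [ 0.03 -0.02] F [-2.1  1.   4.2] w 0.0588
ROW [0.1 0.1 0.4] [ 0.02 -0.02  0.08]
```

Contact. Release and check.

jog_arm(rows=[0,0,-0.5,0,0,0,0.9,0,0,-0.5,0,0,0,1,0,0,-0.5,0,0,0,1,0,0,-10,0,0,0,1,-10,0,-60,0,0,0,1,-20,0,-120,0,0,0,1,-30,0,-180,0,0,0,1,-30,0,-213,0,0,0,1])

```text
clock: 29.82
tool_pos: [0.5935, -0.2481, 0.2666]
eef_rot: [0.993, 0.121, 0.003, 0.002]
force: [0.9, -1.2, -0.6]
grip_width: 0.0855
```

jog_arm(rows=[0,0,0,0,0,0,1,0,0,0,0,0,0,1])

```text
clock: 30.08
tool_pos: [0.5923, -0.2469, 0.2609]
eef_rot: [0.993, 0.121, -0.0, -0.0]
force: [-0.1, 0.4, -0.1]
grip_width: 0.0854
```

```bash
python3 - <<'E'
from h import *
z=snap('wrist','w_c3')
fit(z,.072,np.array([.6199,-.2407])); fit(z,.072,np.array([.541,-.419]))
c,p=fit(z,.018,np.array([.683,-.073])); rel(.683-.022,-.073-.019,.208,41.3)
E
```

```text
FIT [ 619.6 -240.8] psi 14.01 L 99.7 W 58.8
FIT [ 573.8 -423.1] psi -10.29 L 113.5 W 37.7
FIT [683.  -74.9] psi 40.81 L 98.7 W 35.5
t 30.12 at [ 0.592  -0.2467  0.2599] psi 13.88 tilt [-0.15  0.07] F [-0.2  0.7 -0. ] w 0.0852
ROW [ 104.2 -133.6   52. ] [ -0.14   0.1  -27.42]
```

View pics/w_c3.png

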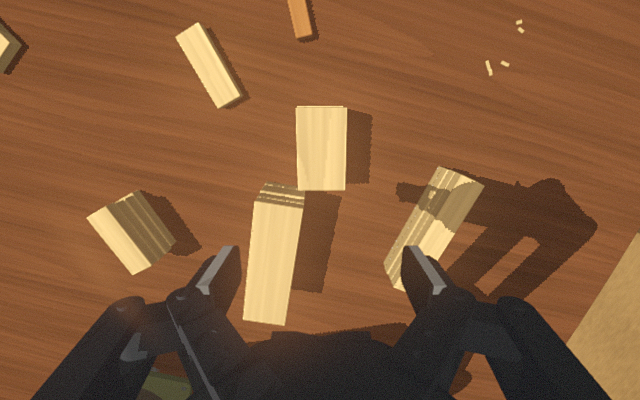

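jog_arm(rows=[30,-40,15,0,0,-9,1,60,-80,30,0,0,-18,1,90,-115,45,0,0,-27.4,1,104,-134,52,0,0,-27.4,1,104,-134,52,0,0,-27.4,1,104,-134,52,0,0,-27.4,1])

```text
clock: 30.88
tool_pos: [0.6614, -0.0934, 0.2094]
eef_rot: [0.936, 0.352, -0.001, 0.0]
force: [0.3, -0.3, -0.4]
grip_width: 0.0853
```

```bash
python3 - <<'E'
from h import *
z=snap('wrist','w_cb')
c,p=fit(z,.018,np.array([.683,-.073]))
rel(*c,-.003,p)
E
```

```text
FIT [683.  -73.6] psi 41.42 L 99.0 W 34.7
t 30.93 at [ 0.6615 -0.0938  0.2098] psi 41.15 tilt [ 0.   -0.06] F [ 0.3 -0.8  0.1] w 0.0851
ROW [ 29.6  -1.1 212.8] [ 0.04  0.04 -0.28]
```

View pics/w_cb.png

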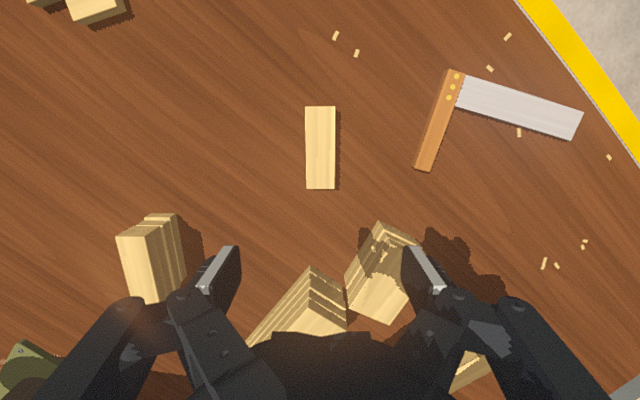

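jog_arm(rows=[15,-1,55,0,0,-0.3,1,28,-1,110,0,0,-0.3,1,28,-1,160,0,0,-0.3,1,28,-1,192,0,0,-0.3,1,28,-1,205,0,0,-0.3,1,28,-1,211,0,0,-0.3,1,28,-1,211,0,0,-0.3,1,28,-1,211,0,0,-0.3,1])

```text
clock: 31.92
tool_pos: [0.6834, -0.0734, 0.0002]
eef_rot: [0.935, 0.355, 0.001, 0.001]
force: [-1.0, 0.1, 0.2]
grip_width: 0.0853
```

jog_arm(rows=[0,0,0,0,0,0,0,0,0,0,0,0,0,0,0,0,0,0,0,0,0,0,0,0,0,0,0,0,0,0,0,0,0,0,0], squeeze=40)

```text
clock: 32.55
tool_pos: [0.6826, -0.073, -0.001]
eef_rot: [0.935, 0.355, 0.0, 0.0]
force: [0.4, 0.0, 4.0]
grip_width: 0.035
```

```bash
python3 - <<'E'
from h import *
rel(.683,-.0736,-.003,41.42)
z=snap('wrist','w_cb2')
E
```

```text
t 32.55 at [ 0.6826 -0.073  -0.001 ] psi 41.58 tilt [ 0.05 -0.01] F [0.4 0.  4. ] w 0.035
ROW [-0.1  0.7  2. ] [ 0.04 -0.04  0.16]
```

jog_arm(rows=[0,0,-5,0,0,0,0,0,0,-20,0,0,0,0,0,0,-60,0,0,0,0,0,0,-110,0,0,0,0,0,0,-150,0,0,0,0,0,0,-165,0,0,0,0,0,0,-165,0,0,0,0], squeeze=60)

```text
clock: 33.48
tool_pos: [0.6825, -0.0731, 0.1645]
eef_rot: [0.935, 0.355, 0.001, 0.001]
force: [-1.2, -0.6, -0.2]
grip_width: 0.0349
```

```bash
python3 - <<'E'
from h import *
for t,h,a in [('w_sstack',.072,0),('w_c1',.072,0),('w_es',.072,0),('w_c3',.072,0),('w_sl3',.054,1),('w_sstack',.054,1),('w_c1',.054,1)]:
  print(t)
  try: fit(load(t+'.npz'),h,np.array([(.4336,-.004),(.541,-.419)][a]),tol=.003)
  except Exception as e: print(e)
rel(.506,-.086,.165,41.4)
E
```

```text
w_sstack
FIT [433.1  -3.3] psi 41.32 L 98.8 W 35.7
w_c1
FIT [433.2  -3.1] psi 41.61 L 98.1 W 35.0
w_es
FIT [434.4  -3.3] psi 41.41 L 98.5 W 36.2
w_c3
FIT [434.4  -3.4] psi 40.93 L 98.3 W 35.8
w_sl3
FIT [ 541.4 -418.8] psi -9.76 L 177.2 W 35.8
w_sstack
FIT [ 541.  -418.7] psi -9.77 L 178.0 W 35.6
w_c1
FIT [ 540.9 -418.7] psi -9.82 L 178.0 W 35.4
t 33.48 at [ 0.6825 -0.0731  0.1645] psi 41.57 tilt [ 0.11 -0.02] F [-1.2 -0.6 -0.2] w 0.0349
ROW [-140.6 -107.5   -0.8] [ 0.09 -0.07  0.17]
```

jog_arm(rows=[-20,-15,0,0,0,0,0,-55,-42,0,0,0,0,0,-95,-73,0,0,0,0,0,-125,-96,0,0,0,0,0,-138,-105,0,0,0,0,0,-140,-107,0,0,0,0,0,-140,-107,0,0,0,0,0])

```text
clock: 34.35
tool_pos: [0.5079, -0.086, 0.1633]
eef_rot: [0.935, 0.355, 0.001, 0.0]
force: [-0.1, 0.6, 0.1]
grip_width: 0.0343
```

```bash
python3 - <<'E'
from h import *
z=snap('wrist','w_cb3')
c,p=fit(z,.072,np.array([.4336,-.0035]),tol=.003)
rel(.4336,-.0032,.12,41.4)
E
```

```text
FIT [434.4  -2.1] psi 41.56 L 98.5 W 35.4
t 34.4 at [ 0.5081 -0.086   0.1634] psi 41.58 tilt [ 0.07 -0.01] F [0.  0.9 1.2] w 0.0346
ROW [  -0.8 -111.5   43.3] [ 0.06 -0.05  0.18]
```

View pics/w_cb3.png

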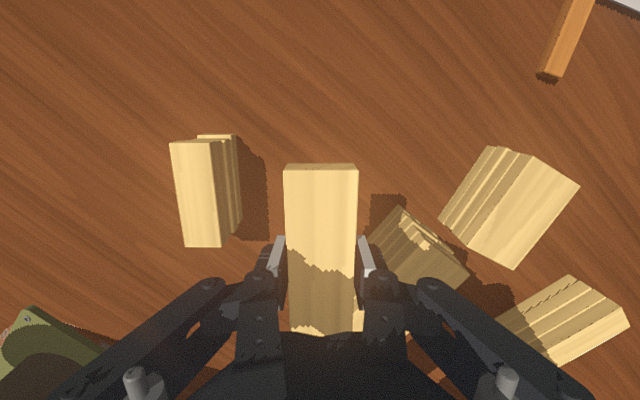

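```bash
python3 - <<'E'
from h import *
z=load('w_cb3.npz'); T=np.array([.5080,-.086,.1634])
print([(i,z['p'][i,320].sum()) for i in range(160,178)])
for b in (.019,.021):
  print((tool(41.58).inv().apply(onplane(z,[(284,170),(358,170),(286,220),(357,220)],.1634+b)-T)*1000).round(1))
rel(.434,-.0027,.11,41.5)
E
```

```text
[(160, np.uint64(329)), (161, np.uint64(299)), (162, np.uint64(323)), (163, np.uint64(375)), (164, np.uint64(419)), (165, np.uint64(426)), (166, np.uint64(413)), (167, np.uint64(414)), (168, np.uint64(429)), (169, np.uint64(468)), (170, np.uint64(567)), (171, np.uint64(611)), (172, np.uint64(604)), (173, np.uint64(611)), (174, np.uint64(606)), (175, np.uint64(605)), (176, np.uint64(607)), (177, np.uint64(601))]
[[ 49.5 -17.  -19. ]
 [ 49.4  17.4 -19. ]
 [ 24.4 -17.  -19. ]
 [ 24.4  17.9 -19. ]]
[[ 49.9 -16.7 -21. ]
 [ 49.9  17.1 -21. ]
 [ 25.3 -16.7 -21. ]
 [ 25.2  17.6 -21. ]]
t 34.4 at [ 0.5081 -0.086   0.1634] psi 41.58 tilt [ 0.07 -0.01] F [0.  0.9 1.2] w 0.0346
ROW [  -0.2 -111.6   53.3] [ 0.06 -0.05  0.08]
```

Held board is centred on the tool. Move over and lower.

jog_arm(rows=[0,-20,0,0,0,0,0,0,-55,0,0,0,0,0,0,-90,5,0,0,0,0,0,-110,25,0,0,0,0,0,-111,45,0,0,0,0,0,-111,53,0,0,0,0,0,-111,53,0,0,0,0])

```text
clock: 35.28
tool_pos: [0.4325, -0.0025, 0.1102]
eef_rot: [0.935, 0.355, -0.0, -0.0]
force: [-0.2, -0.5, 0.2]
grip_width: 0.035
```

```bash
python3 - <<'E'
from h import *
rel(.434,-.0027,.071,41.5)
E
```

```text
t 35.27 at [ 0.4325 -0.0025  0.1102] psi 41.59 tilt [-0.06  0.01] F [-0.2 -0.5  0.2] w 0.035
ROW [ 1.   1.2 39.2] [-0.05  0.04  0.09]
```

jog_arm(rows=[0.5,0.7,12,0,0,0,0,0.5,0.7,24,0,0,0,0,0.5,0.7,32,0,0,0,0,0.5,0.7,35,0,0,0,0,0.5,0.7,36.5,0,0,0,0,0.5,0.7,36.5,0,0,0,0])

```text
clock: 36.02
tool_pos: [0.4337, -0.0031, 0.074]
eef_rot: [0.935, 0.355, 0.0, 0.0]
force: [0.1, -0.2, -0.5]
grip_width: 0.0342
```

```bash
python3 - <<'E'
from h import *
rel(.434,-.0027,.071,41.5)
E
```

```text
t 36.02 at [ 0.4337 -0.0031  0.074 ] psi 41.57 tilt [ 0.01 -0.  ] F [ 0.1 -0.2 -0.5] w 0.0342
ROW [ 0.5 -0.1  3. ] [ 0.01 -0.01  0.07]
```

jog_arm(rows=[0,0,1,0,0,0,0,0,0,2,0,0,0,0,0,0,3,0,0,0,0,0,0,3,0,0,0,0])

```text
clock: 36.52
tool_pos: [0.4337, -0.003, 0.071]
eef_rot: [0.935, 0.355, 0.0, 0.0]
force: [0.2, -0.4, 0.7]
grip_width: 0.0344
```

jog_arm(rows=[0,0,0.7,0,0,0,0,0,0,0.7,0,0,0,0])

```text
clock: 36.78
tool_pos: [0.4337, -0.0031, 0.071]
eef_rot: [0.935, 0.355, 0.0, 0.0]
force: [-1.9, 0.0, 9.1]
grip_width: 0.0345
```

jog_arm(rows=[0,0,0,0,0,0,0.9,0,0,0,0,0,0,1,0,0,0,0,0,0,1,0,0,-10,0,0,0,1,0,0,-60,0,0,0,1,0,0,-120,0,0,0,1,0,0,-180,0,0,0,1,0,0,-190,0,0,0,1])

```text
clock: 37.78
tool_pos: [0.4364, -0.0033, 0.2654]
eef_rot: [0.935, 0.355, 0.005, 0.002]
force: [0.3, -0.8, -1.0]
grip_width: 0.0856
```

jog_arm(rows=[0,0,0,0,0,0,1,0,0,0,0,0,0,1])

```text
clock: 38.02
tool_pos: [0.4321, -0.0029, 0.2586]
eef_rot: [0.935, 0.355, -0.002, -0.001]
force: [0.1, 0.1, -0.7]
grip_width: 0.0854
```

```bash
python3 - <<'E'
from h import *
z=snap('wrist','w_c4')
fit(z,.09,np.array([.434,-.003]),tol=.004)
rel(.56,-.15,.3,41.5)
E
```

```text
FIT [434.   -2.8] psi 41.68 L 98.8 W 34.7
t 38.08 at [ 0.4321 -0.0029  0.2584] psi 41.57 tilt [-0.24  0.03] F [ 0.3  0.9 -0.1] w 0.0852
ROW [ -2.1 194.8 -42.2] [-0.18  0.16  0.07]
```

View pics/w_c4.png

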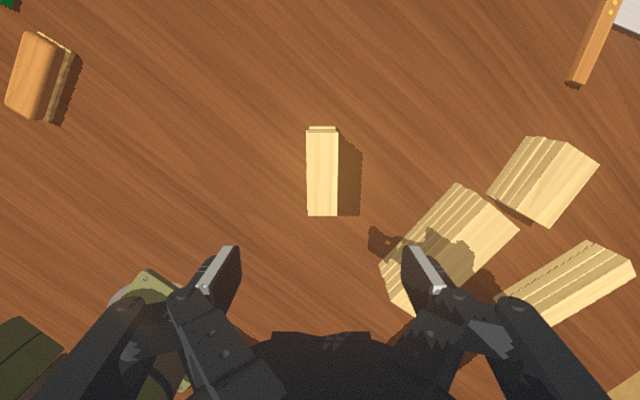

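```bash
python3 - <<'E'
from h import *
z=load('w_c4.npz'); a=cv2.resize(z['p'][110:230,290:370,::-1],None,fx=4.5,fy=4.5)
z=load('w_cb3.npz'); b=cv2.resize(z['p'][125:255,155:255,::-1],None,fx=4.15,fy=4.15)
h=min(a.shape[0],b.shape[0]); cv2.imwrite('pics/z4.png',np.hstack([a[:h],b[:h]]))
E
```

```text
(no output)
```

View pics/z4.png

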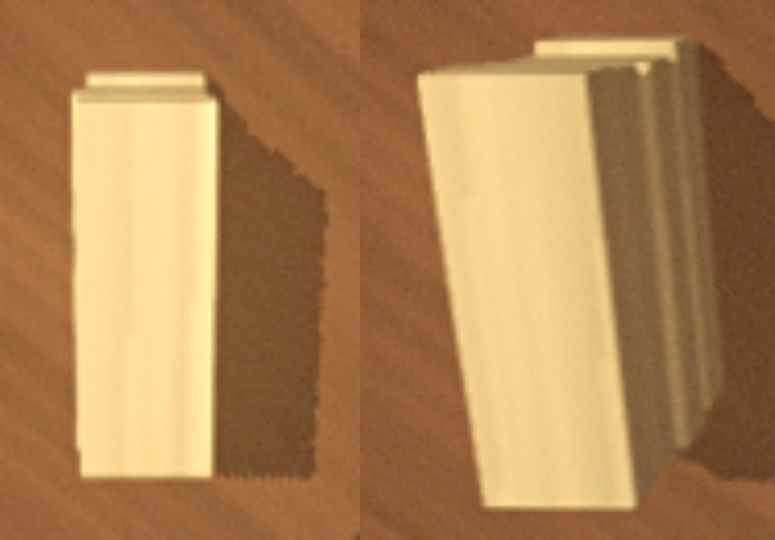

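```bash
python3 - <<'E'
from h import *
z=load('w_c4.npz'); a=cv2.resize(z['p'][125:335,370:640,::-1],None,fx=2.9,fy=2.8)
cv2.imwrite('pics/z5.png',a)
z=snap('top','top9'); P=cloud(z)
m=(P[...,2]>.010)&(P[...,2]<.12)&(P[...,0]>.2)&(P[...,0]<.9)&(abs(P[...,1])<.7)
n,l,s,c=cv2.connectedComponentsWithStats(m.astype(np.uint8))
for i in range(1,n):
    if s[i,4]<80: continue
    q=P[l==i]; top=np.percentile(q[:,2],85); t=q[q[:,2]>top-.008]
    r=cv2.minAreaRect((t[:,:2]*1000).astype(np.float32))
    print(c[i].round(),'top',round(top,4),np.array(r[0]).round(1),np.array(r[1]).round(1),round(r[2],1))
E
```

```text
[376. 110.] top 0.0193 [ 834.9 -222.9] [117.2 168.4] 28.3
[391. 189.] top 0.0924 [ 459.4 -211.2] [180.9  61.6] 4.6
[264. 160.] top 0.0228 [635.1 249. ] [62.8 99.9] 55.6
[444. 182.] top 0.0754 [ 542.7 -419.3] [ 38.7 178.7] 79.9
[335. 216.] top 0.0935 [420.2 -15.6] [56.1 36. ] 43.0
[185. 246.] top 0.0227 [324.5 541.5] [ 61.4 183.1] 14.8
[231. 260.] top 0.0354 [268.7 367.4] [107.9  45.3] 7.7
```

View pics/z5.png

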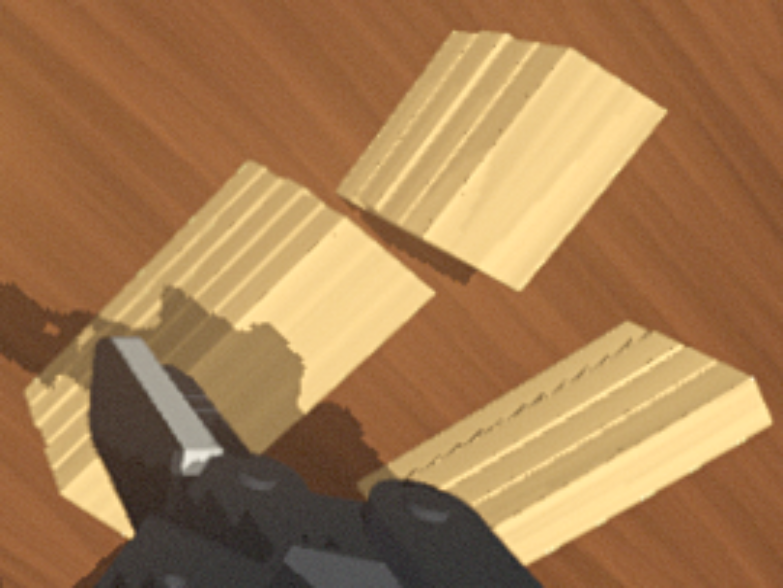

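View pics/top9.png

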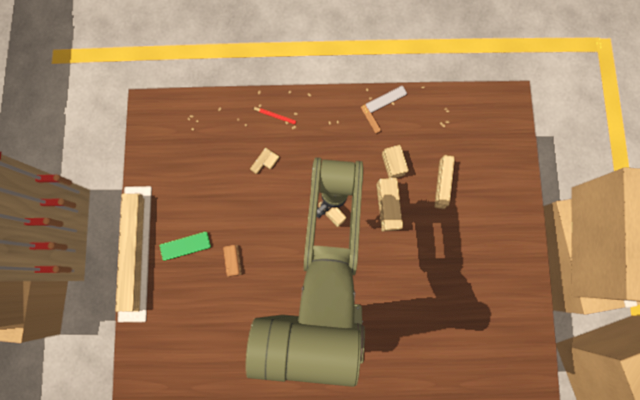

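```bash
python3 - <<'E'
from bench import workorder
print(workorder.close_job())
E
```

```text
the job is handed in; nothing more can be done
None
```

All four loose boards are lying flat on their own stacks, and I handed the job in at about 38 s.

| Board | Offset from the stack's top face | Angle difference |
|---|---|---|
| Side | about 0.9 mm | about 0.1° |
| Slat | about 0.8 mm | about 0.1° |
| End | about 0.3 mm | about 0.2° |
| Cleat | 1 mm or less | about 0.2° |

- **Measurements:** The offsets come from wrist-camera fits before and after each placing. The readings scatter by about 1 mm. The board tops also sit at the expected heights.
- **Left alone:** In the last top view the offcut, sanding block and green board read the same as at the start, to within 1 mm (angles to within about 1.5°). The side and slat stacks have not shifted beyond the 1–2 mm scatter of that camera. The arm hid the end stack's fit and half of the cleat stack, so those two rest on the wrist views.
- **First grasp missed:** The fingers closed in the air just above the side board. The fingertips stand about 27 mm higher than the stated tool geometry puts them. I corrected the grasp height from the images and contact force, and the board was not disturbed.
- **Cleat stack:** Its lower boards were already slightly staggered before I placed anything, so I squared the cleat board to the stack's top face.
- **Forces:** No reading I saw went above about 13 N.

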